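# Load a tube into the welding fixture

## Robot

A 7-joint arm with a two-finger parallel gripper is mounted at the origin on the work surface. World frame = base frame: x ahead of the robot, y to its left, z up, the work surface at z = 0. Lengths are in m, angles in rad, forces in N, time in s.
With the tool pointing down it reaches from about 0.4 to 0.875 m from the base axis. Payload 19.3 kg.
Tool frame: the origin (TCP) lies at the very end of the fingers, on their centre line; the grasp point (between the pads) lies 19 mm behind it; z points along the fingers, x is the direction in which the jaws open and shut, and the axes are right-handed (so a half turn about z gives the same grasp; the last joint's range is limited). The gripper opens to 85 mm and grips with 20 to 120 N. Pads are 22 mm wide; open, the fingers measure 114 mm over their backs; the gripper's body (76 mm by 85 mm) begins 54 mm behind the grasp point. The pads swing forward as they close: fully open they stand 13 mm farther back than shut.
Start: joints at [-1.416, 0.521, -0.036, 1.599, 0.021, 1.021, -0.113], TCP at [0.139, 0.609, 0.231] pointing down, gripper open.
Joint ranges: [-2.91, 2.91], [-0.3, 2.13], [-1.5, 1.42], [0.17, 2.43], [-1.26, 4.41], [0.16, 1.93], [-2.52, 2.52]. Speed limits (rad/s): [1.89, 1.89, 2.39, 2.39, 3.01, 3.01, 3.01].

## Interface

Orientations are given as [roll, pitch, yaw] about the fixed x, y, z axes, in that order (R = Rz(yaw) Ry(pitch) Rx(roll)).
In Python, from workcell import observe, eyes, job_done gives the robot as it stands. The module is installed in compiled form; this text tells all that it offers.
- The arm moves only by the shell command python3 -m pendant 'ROWS' [FORCE]. ROWS is JSON, a list of rows, each an object of numbers: "dx", "dy", "dz": the shift along the tool's x, y, z in mm; "ax", "ay", "az": the turn, a rotation vector about the tool's x, y, z in degrees; "claw": the finger opening in mm, from 0 to 85.4. A call has 1 to 10 rows; each row is the pose to reach, as a shift and turn from the pose commanded when the call began, along the tool's axes at that moment; what a row does not reach only later rows make up. A row lasts 1/12 s, in which the tool goes at most 41.7 mm and 7.16 degrees, less where a joint would pass 70% of its speed; a pose out of reach is approached as far as the arm can. A call with a gripper value outside its range is refused whole. The fingers move at their own pace and stop on an object; FORCE is the grip in N (left out, the last holds). Time passes only in rows, so rows that repeat a pose let the fingers close. It gives the time, the measured TCP pose, the force and the opening at its end, in the units of the state.
- observe(): the state, without advancing time (a new reading comes with each control period).
- eyes.grab_frame(name): name is "side" or "top" or "wrist"; returns a dict with "image" (480x640x3 uint8, blue, green, red), "fovy" (degrees; the focal length in pixels is half the picture's height over the tangent of half this angle, whatever the lens; pixels are square), "cx", "cy" (the principal point, pixels), "view" (4x4, takes a point from world to camera coordinates). Camera axes: x right, y up, looking along -z (the intrinsics and any distortion apply to the point x, -y, -z); pixel columns grow to the right and rows downward; lengths in m; the calibration is good to about 2 mm. A picture is of the moment at which its call begins. There is no depth.
- job_done(): hands the job in, once; it reports no verdict.
The state is a dict: "clock": time; "qpos": joint angles; "qd": joint speeds; "joint_efforts": joint torques, N m; "position": TCP position; "tool_rot": TCP orientation; "force": force on the tool from outside, world axes, zero at the start; "moment": the same for the moment, N m; "grip_width": finger opening in m.
Only numpy, scipy, OpenCV 4.12 (cv2) and the standard library are available. Lean on these libraries where they do the work, as an engineer would, in place of code of your own. Each camera call takes 0.05 s, during which the arm holds its last target.

## Task

Take the short steel tube from its wooden cradle, lay it in the two V-supports of the welding fixture and push it home until its end is against the back stop. Then swing the keeper arm fully across over the tube, and let go. Leave the other things on the bench where they are.

Things in the scene. Friction and masses are not known exactly. Their poses are not given: they have to be found in the camera images.
- tube_center (a point): Centre of the loose steel tube: outside diameter 30 mm, 150 mm long, flat closed ends, thin-walled, about 0.24 kg, bare steel. Its x axis runs along the tube (either end may go first). It slides along the V-supports with 2 to 6 N; being round, it rolls if let go on the bare bench. It starts lying in the cradle, its centre 33 mm above the bench, its underside 18 mm.
- cradle: Fixed wooden cradle for the tube. Origin: centre of its underside on the bench; x along the tube. Base board 160 x 70 x 6 mm carrying two saddles, 25 mm long each and centred at x = -55 and +55 mm, up to 24 mm high; between them 85 mm of the tube hang free, so it can be taken at its middle from above.
- fixture: Fixed steel welding fixture. Origin on the bench below the tube's home position; x along the tube, towards the back stop. Base plate 10 mm thick, x -90 to +110, y -55 to +55 mm. Two 90-degree V-supports, 14 mm long, at x = -50 and +50 mm (86 mm clear between them): bottom of the V 20 mm above the bench, 45-degree flanks rising to 42 mm height at y = -22 and +22 mm.
- seat (a point): Where the tube's centre lies when it rests on both V-supports and touches the back stop: on the fixture, 41 mm above the bench; axes as the fixture's.
- stop_face (a point): Where the tube's end meets the back stop: on the stop's face, fixture frame x = +75 mm, 41 mm above the bench. The stop is a steel plate 44 mm wide, 12 mm thick, up to 52 mm high, square to the tube.
- keeper (a joint): Angle (rad) of the keeper, a flat steel arm that turns about the upright post beside the V-support nearer the stop. 0 = fully across, over the tube, against its own limit (arm points to the fixture's -y); larger = swung clear, anticlockwise seen from above; about 1.57 = arm points to the fixture's +x. Limit 1.9. It turns stiffly (1 to 2 N at the pin) and stays where it is left.
- keeper_pivot (a point): On the keeper's turning axis (vertical), at arm height, 65 mm above the bench; fixture frame x = +45, y = +42 mm. The arm, 16 mm wide and 60 mm long, lies 60 to 70 mm above the bench and passes 4 mm over the seated tube.
- keeper_pin (a point): Middle of the upright black pin on the keeper arm, 52 mm from the turning axis: 12 mm diameter, from 70 to 108 mm above the bench (this point at 89 mm). Can be pinched from above or pushed.
- spray_can: Bystander: upright aerosol can, 54 mm diameter, 170 mm tall; origin at its underside.
- disc: Bystander: flat dark grinding disc, 115 mm diameter, 4 mm thick; origin at its underside.
- coupling: Bystander: dark steel pipe coupling standing upright, 42 mm diameter, 42 mm tall; origin at its underside.
- shim_block: Bystander: bare steel block 75 x 30 x 18 mm lying flat; origin at its underside.
Things that resemble listed ones, but are neither listed nor needed, are in the scene too. What is shaped like the part that bears tube_center but turquoise or yellow is not meant.

How it is judged:
On the way:
1. the tube lies in both V-supports with its end against the back stop, while the keeper is still swung clear (x of tube_center in the frame of seat above -0.002 m and distance between tube_center and seat below 0.004 m and angle between the x axis of tube_center and the x axis of seat, either way round below 0.04 rad and value of joint keeper above 0.7 rad), for 0.2 s.
At the end, for the whole second after the job is handed in: The tube rests on both V-supports (its centre within 4 mm of the seat, its axis within 0.04 rad of the fixture's), its end is within 2 mm of the back stop, the keeper arm is across within 0.12 rad of its limit, and the tube is at rest (x of tube_center in the frame of seat above -0.002 m and distance between tube_center and seat below 0.004 m and angle between the x axis of tube_center and the x axis of seat, either way round below 0.04 rad and value of joint keeper below 0.12 rad and linear speed of tube below 0.01 m/s); the robot touches nothing.
It fails at once if a bystander is shifted by more than 20 mm or toppled (distance of any of spray_can, disc, coupling, shim_block from where it was at the start of the episode above 0.02 m or angle between any of spray_can, coupling's own z axis and vertical above 0.5 rad).
It also fails if it takes over 72 s, if anything falls off the work surface, if the arm or the gripper's body presses on something with over 40 N, if the wrist force passes 120 N, or if a joint passes its speed limit or range.

## Working session

There is one attempt and no reset: what is moved stays moved. The work goes in short steps, Python scripts to look and compute and a shell command to move; the robot and the scene stay as the last step left them, time stands still between calls to the robot, and variables do not carry over. Pictures are saved under pics/ and viewed, and the job is handed in when it is done.

```bash
mkdir -p pics; ls
python3 - <<'E'
from workcell import observe, eyes
import cv2, numpy as np
print(observe())
for n in ["side","top","wrist"]:
    f=eyes.grab_frame(n)
    cv2.imwrite(f"pics/{n}0.png",f["image"])
    print(n,f["fovy"],f["cx"],f["cy"],np.round(f["view"],4).tolist(),[k for k in f if k not in("image","view")])
    np.savez(f"pics/{n}0.npz",**f)
E
```

```text
pics
{'clock': 0.0, 'qpos': array([-1.41621335,  0.52201449, -0.03630395,  1.59998176,  0.0212011 ,
        1.02107683, -0.11280394]), 'qd': array([-0.00112908, -0.00097493,  0.00059513,  0.0011035 ,  0.00129021,
        0.00089093, -0.00086925]), 'joint_efforts': array([-1.37760911e-03, -9.27133512e+01,  1.97929412e+00, -3.69931519e+01,
        1.77477073e-02,  8.32164427e-03, -2.99558155e-05]), 'position': array([0.13928628, 0.60895519, 0.23073509]), 'tool_rot': array([3.14150328e+00, 1.09184368e-03, 1.34597916e+00]), 'force': array([-0.15115168, -0.31383577, -0.39422861]), 'moment': array([-0.00586811,  0.02412095, -0.00917246]), 'grip_width': 0.08532648413523719}
side 43.09860715865095 324.1264393440849 237.4296137588449 [[0.9577, -0.2877, 0.0067, -0.5237], [0.2183, 0.7415, 0.6345, -0.2314], [-0.1875, -0.6062, 0.7729, -1.2585], [0.0, 0.0, 0.0, 1.0]] ['fovy', 'cx', 'cy']
top 55.551899047755114 313.92351527961205 238.1062426712752 [[-0.0366, -0.9993, 0.0039, 0.1024], [0.9739, -0.0348, 0.2245, -0.5708], [-0.2242, 0.012, 0.9745, -0.8268], [0.0, 0.0, 0.0, 1.0]] ['fovy', 'cx', 'cy']
wrist 69.06177934708927 320.2831847531982 242.58171173982518 [[0.2238, 0.9746, -0.0015, -0.6244], [-0.929, 0.2129, -0.3029, 0.0391], [-0.2949, 0.0692, 0.953, -0.3802], [0.0, 0.0, 0.0, 1.0]] ['fovy', 'cx', 'cy']
```

View pics/side0.png

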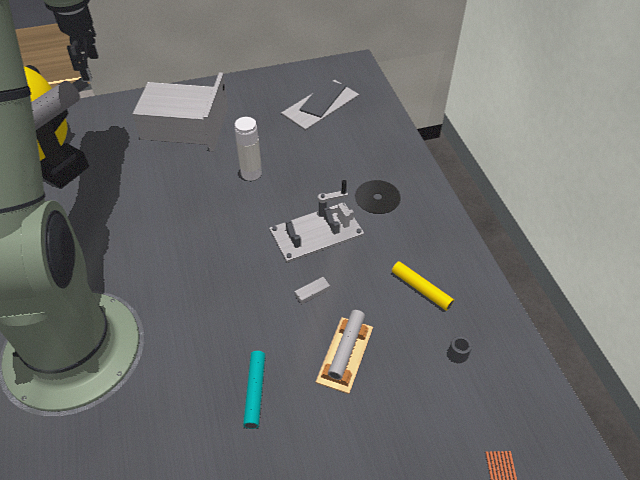

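View pics/top0.png

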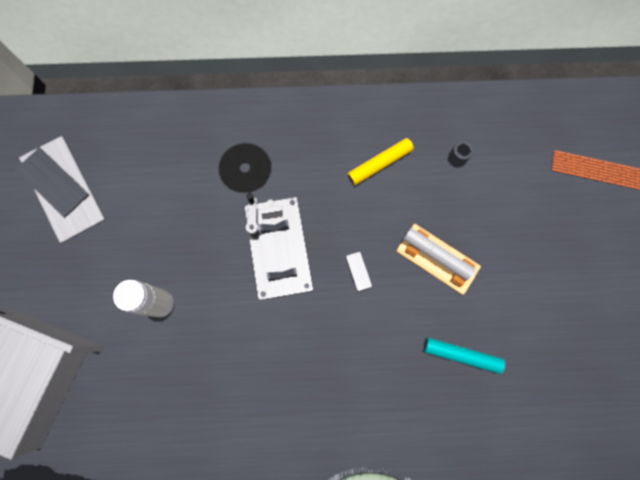

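View pics/wrist0.png

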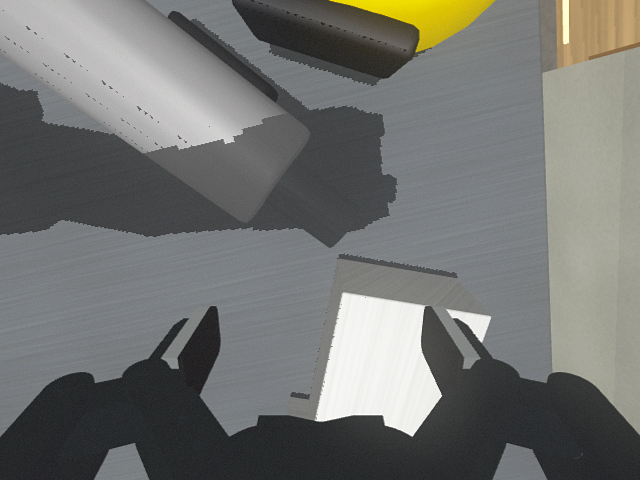

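The side view shows the bare steel tube in its cradle at (347,345). Look-alikes are the turquoise tube at (255,388) and the yellow one at (422,285). In the top view these are at (440,254), (465,356) and (381,161). The fixture is at about (280,248) in the top view with the keeper swung clear, and the arm points away from the robot. I choose the grey one in the cradle and check it in a close crop.

```bash
cat > h.py <<'E'
import numpy as np, cv2
def load(p): return dict(np.load(p))
def K(f):
    fl=240/np.tan(np.radians(float(f["fovy"]))/2); return fl,float(f["cx"]),float(f["cy"])
def proj(f,P):
    fl,cx,cy=K(f); P=np.atleast_2d(P); c=P@f["view"][:3,:3].T+f["view"][:3,3]
    return np.c_[cx+fl*c[:,0]/-c[:,2], cy-fl*c[:,1]/-c[:,2]]
def ray(f,uv):
    fl,cx,cy=K(f); R=f["view"][:3,:3]; t=f["view"][:3,3]; o=-R.T@t
    d=R.T@np.array([(uv[0]-cx)/fl,-(uv[1]-cy)/fl,-1]); return o,d
def onz(f,uv,z):
    o,d=ray(f,uv); return o+d*(z-o[2])/d[2]
def tri(fs,uvs):
    A=np.zeros((3,3));b=np.zeros(3);L=[]
    for f,uv in zip(fs,uvs):
        o,d=ray(f,uv); d/=np.linalg.norm(d); M=np.eye(3)-np.outer(d,d);A+=M;b+=M@o;L.append((M,o))
    p=np.linalg.solve(A,b); return p,[np.linalg.norm(M@(p-o)) for M,o in L]
E
python3 - <<'E'
from h import *
t=load("pics/top0.npz");s=load("pics/side0.npz")
a=cv2.resize(t["image"][180:320,220:500],None,fx=2.8,fy=2.8,interpolation=cv2.INTER_CUBIC)
cv2.imwrite("pics/ctop.png",a)
a=cv2.resize(s["image"][160:400,250:470],None,fx=2.5,fy=2.5,interpolation=cv2.INTER_CUBIC)
cv2.imwrite("pics/cside.png",a)
E
```

```text
(no output)
```

View pics/ctop.png

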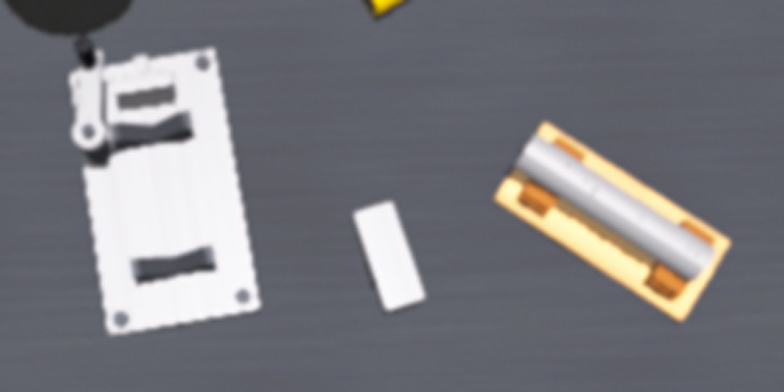

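View pics/cside.png

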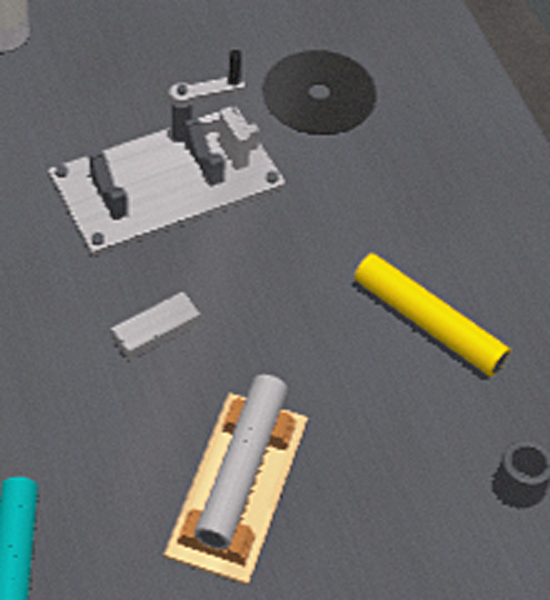

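The crop confirms the bare grey tube on orange saddles, with the plate of the fixture and the pin at the disc's edge. Next I measure the base corners.

Run:
```python
from h import *
t=load("pics/top0.npz");s=load("pics/side0.npz")
def quad(f,mask,seed,z,name):
    n,l,st,c=cv2.connectedComponentsWithStats(mask.astype(np.uint8))
    cs,_=cv2.findContours(mask.astype(np.uint8),cv2.RETR_EXTERNAL,cv2.CHAIN_APPROX_NONE)
    cs=[c for c in cs if cv2.pointPolygonTest(c,seed,False)>=0]
    h=cv2.convexHull(cs[0]).astype(np.float32)
    W=np.array([onz(f,p,z)[:2] for p in h[:,0,:]],np.float32)
    r=cv2.minAreaRect(W*1000); b=cv2.boxPoints(r)
    print(name,"rect mm",np.round(r[0],1),np.round(r[1],1),round(r[2],2))
def masks(f):
    hsv=cv2.cvtColor(f["image"],cv2.COLOR_BGR2HSV)
    return hsv
ht=masks(t);hs=masks(s)
k=np.ones((5,5),np.uint8)
mt=(ht[...,1]<40)&(ht[...,2]>150); mt[:, :235]=0
ms=(hs[...,1]<40)&(hs[...,2]>125)
cl=lambda m:cv2.morphologyEx(m.astype(np.uint8),cv2.MORPH_CLOSE,k)
quad(t,cl(mt),(285,250),.010,"fix top"); 
ms=cl(ms); ms[:195]=ms[:195]; 
quad(s,ms,(310,238),.010,"fix side")
ct=cl((ht[...,0]>5)&(ht[...,0]<28)&(ht[...,1]>60)&(ht[...,2]>90)); ct[:220]=0
cs_=cl((hs[...,0]>5)&(hs[...,0]<28)&(hs[...,1]>60)&(hs[...,2]>90))
for f,m,n in((t,ct,"cr top"),(s,cs_,"cr side")):
    cc,_=cv2.findContours(m,cv2.RETR_EXTERNAL,cv2.CHAIN_APPROX_NONE)
    for c in cc:
        if cv2.contourArea(c)>300: 
            W=np.array([onz(f,p,.006)[:2] for p in c[:,0,:].astype(float)],np.float32)
            r=cv2.minAreaRect(W*1000);print(n,cv2.boundingRect(c),np.round(r[0],1),np.round(r[1],1),round(r[2],2))
```

```text
fix top rect mm [576.3 159.6] [214.6 117.2] 8.23
fix side rect mm [577.7 159.6] [208.2 111.2] 8.05
cr top (396, 224, 85, 71) [ 535.9 -174.3] [164.2  75.5] 53.45
cr side (485, 451, 32, 29) [ 741.2 -470.3] [51.  48.1] 74.04
cr side (315, 317, 58, 77) [ 539.  -173.5] [162.4  72.3] 53.52
cr side (392, 261, 63, 50) [757.  -58.1] [ 37.1 162.7] 30.01
cr side (15, 23, 66, 79) [ -30.9 1076. ] [157.1 409.5] 7.16
```

```bash
cat >> h.py <<'E'
from scipy.spatial.transform import Rotation as Rn
def Rt(st): return Rn.from_euler("xyz",st["tool_rot"]).as_matrix()
def go(x,y,z,yaw):
    "world target of the TCP in mm, deg, tool down -> increments"
    from workcell import observe
    st=observe(); R=Rt(st); d=R.T@(np.array([x,y,z])-st["position"]*1000)
    T=Rn.from_euler("xyz",[180,0,yaw],degrees=True).as_matrix()
    rv=np.degrees(Rn.from_matrix(R.T@T).as_rotvec())
    print("dx dy dz",np.round(d,1),"ax ay az",np.round(rv,2),"rows",round(max(np.linalg.norm(d)/41.7,np.linalg.norm(rv)/7.16),1),"now",np.round(st["position"]*1000,1),np.round(np.degrees(st["tool_rot"]),2),"t",round(st["clock"],2))
E
python3 - <<'E'
from h import *
from workcell import observe
w=load("pics/wrist0.npz");st=observe();R=Rt(st)
V=w["view"];o=-V[:3,:3].T@V[:3,3]
print("cam in tool mm",R.T@(o-st["position"])*1000,"look dir in tool",R.T@(-V[2,:3]),"up",R.T@V[1,:3])
t=load("pics/top0.npz")
for n,uv,z in(("can base",(158,303),0.),("disc",(245,167),0.),("coup",(460,154),.04),("shim",(359,271),.018),("box",(98,350),.1)): print(n,onz(t,uv,z))
go(545,155,300,8); go(537,-174,250,-36.5)
E
```

```text
cam in tool mm [ 1.09580962e-01 -7.72887531e+01 -1.42413524e+02] look dir in tool [-9.44195479e-04  3.02821098e-01  9.53046951e-01] up [ 7.70878706e-04 -9.53046872e-01  3.02821837e-01]
can base [0.46504667 0.40262035 0.        ]
disc [0.75325943 0.22521365 0.        ]
coup [ 0.75030862 -0.23238213  0.04      ]
shim [ 0.51316767 -0.00772196  0.018     ]
box [0.37619169 0.47224946 0.1       ]
dx dy dz [-352.3  496.7  -68.8] ax ay az [3.000e-02 4.000e-02 6.912e+01] rows 14.7 now [139.2 609.1 230.9] [1.800e+02 5.000e-02 7.712e+01] t 0.15
dx dy dz [-674.8  562.2  -18.5] ax ay az [5.0000e-02 3.0000e-02 1.1362e+02] rows 21.1 now [139.2 609.1 230.9] [1.800e+02 5.000e-02 7.712e+01] t 0.15
```

Run:
```python
from h import *
go(560,220,290,8)
```

```text
dx dy dz [-285.6  496.9  -58.9] ax ay az [3.000e-02 4.000e-02 6.912e+01] rows 13.8 now [139.2 609.1 230.9] [1.800e+02 5.000e-02 7.712e+01] t 0.15
```

```bash
python3 -m pendant '[{"dx":-10,"dy":20,"dz":-40},{"dx":-286,"dy":497,"dz":-59,"az":69},{"dx":-286,"dy":497,"dz":-59,"az":69},{"dx":-286,"dy":497,"dz":-59,"az":69},{"dx":-286,"dy":497,"dz":-59,"az":69},{"dx":-286,"dy":497,"dz":-59,"az":69},{"dx":-286,"dy":497,"dz":-59,"az":69},{"dx":-286,"dy":497,"dz":-59,"az":69},{"dx":-286,"dy":497,"dz":-59,"az":69},{"dx":-286,"dy":497,"dz":-59,"az":69}]' 60; python3 -c "
from h import *
go(560,220,290,8)"
```

```text
dx dy dz [-285.6  496.9  -58.9] ax ay az [3.000e-02 4.000e-02 6.912e+01] rows 13.8 now [139.2 609.1 230.9] [1.800e+02 5.000e-02 7.712e+01] t 0.15schema error: expected keys dx, dy, dz, ax, ay, az, claw
```

```bash
python3 -m pendant '[{"dx":-10,"dy":20,"dz":-40,"ax":0,"ay":0,"az":0,"claw":85},{"dx":-286,"dy":497,"dz":-59,"ax":0,"ay":0,"az":69,"claw":85},{"dx":-286,"dy":497,"dz":-59,"ax":0,"ay":0,"az":69,"claw":85},{"dx":-286,"dy":497,"dz":-59,"ax":0,"ay":0,"az":69,"claw":85},{"dx":-286,"dy":497,"dz":-59,"ax":0,"ay":0,"az":69,"claw":85},{"dx":-286,"dy":497,"dz":-59,"ax":0,"ay":0,"az":69,"claw":85},{"dx":-286,"dy":497,"dz":-59,"ax":0,"ay":0,"az":69,"claw":85},{"dx":-286,"dy":497,"dz":-59,"ax":0,"ay":0,"az":69,"claw":85},{"dx":-286,"dy":497,"dz":-59,"ax":0,"ay":0,"az":69,"claw":85},{"dx":-286,"dy":497,"dz":-59,"ax":0,"ay":0,"az":69,"claw":85}]' 60; python3 -c "
from h import *
go(560,220,290,8)"
```

```text
clock: 0.98
position: [0.4305, 0.3395, 0.2832]
tool_rot: [-3.141, -0.0, 0.215]
force: [0.3, 1.0, -0.8]
grip_width: 0.085
dx dy dz [101.  144.4  -6.8] ax ay az [-0.01 -0.01  4.31] rows 4.2 now [430.5 339.5 283.2] [-1.7999e+02 -1.0000e-02  1.2310e+01] t 0.98
```

```bash
python3 -m pendant '[{"dx":100,"dy":144,"dz":-7,"ax":0,"ay":0,"az":4,"claw":85},{"dx":100,"dy":144,"dz":-7,"ax":0,"ay":0,"az":4,"claw":85},{"dx":100,"dy":144,"dz":-7,"ax":0,"ay":0,"az":4,"claw":85},{"dx":100,"dy":144,"dz":-7,"ax":0,"ay":0,"az":4,"claw":85},{"dx":100,"dy":144,"dz":-7,"ax":0,"ay":0,"az":4,"claw":85},{"dx":100,"dy":144,"dz":-7,"ax":0,"ay":0,"az":4,"claw":85},{"dx":100,"dy":144,"dz":-7,"ax":0,"ay":0,"az":4,"claw":85}]' 60
python3 - <<'E'
from h import *
from workcell import observe,eyes
f=eyes.grab_frame("wrist");cv2.imwrite("pics/wrist1.png",f["image"]);np.savez("pics/wrist1.npz",**f)
print(observe()["qpos"],observe()["qd"])
E
```

```text
clock: 1.57
position: [0.5586, 0.2222, 0.2896]
tool_rot: [3.141, 0.001, 0.15]
force: [-1.5, 1.4, -0.4]
grip_width: 0.085
[-0.73590905  0.45068262  0.37234473  1.61036159 -0.17775925  1.11478024
 -0.1673082 ] [-2.04312117e-02 -8.17369093e-03 -4.39081762e-03  4.57440098e-03
  5.33147728e-04 -2.29756396e-04  3.00599529e-06]
```

View pics/wrist1.png

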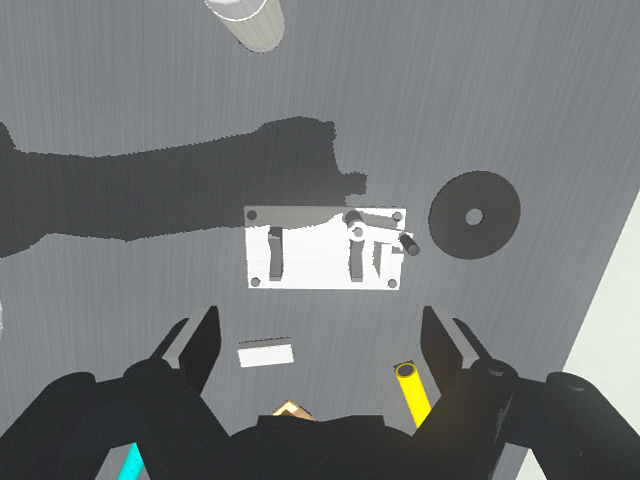

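The wrist view shows the plate with corners near (245,206), (406,207), (400,290) and (248,290), V-supports at x≈275 and 357, the pivot at (357,232), the pin's top at (413,247), and the disc at (475,215).

Run:
```python
from h import *
f=load("pics/wrist1.npz")
a=cv2.resize(f["image"][195:300,235:435],None,fx=4,fy=4,interpolation=cv2.INTER_CUBIC)
cv2.imwrite("pics/cw1.png",a)
O=np.array([567,158.2]);y=np.radians(8.1)
for n,p in(("c1",(100+10,55,10)),("c2",(-90,55,10)),("c3",(-90,-55,10)),("c4",(110,-55,10)),("piv",(45,42,70)),("V1t",(-50,0,20)),("V2",(50,0,20)),("stop",(75,0,52))):
    P=[O[0]+p[0]*np.cos(y)-p[1]*np.sin(y),O[1]+p[0]*np.sin(y)+p[1]*np.cos(y),p[2]]
    print(n,proj(f,np.array(P)/1000)[0].round(1))
```

```text
c1 [409.2 206.6]
c2 [246.4 205.4]
c3 [251.1 287.2]
c4 [402.1 288.3]
piv [361.3 229.4]
V1t [279.3 250.6]
V2 [359.4 251.2]
stop [383.8 260.3]
```

View pics/cw1.png

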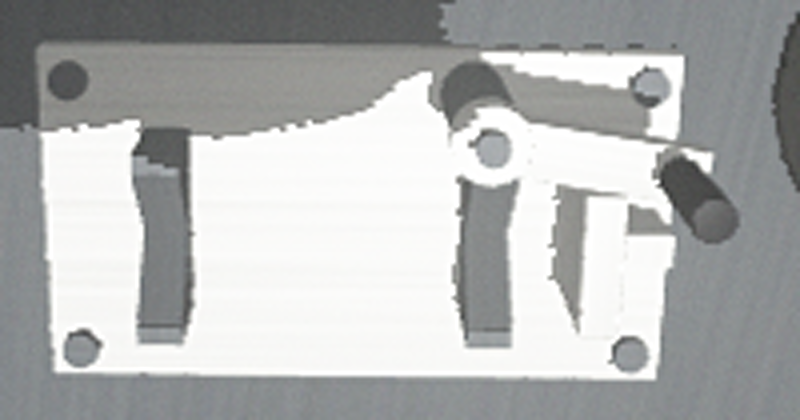

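```bash
cat >> h.py <<'E'
def fit2(F,W):
    "2D rigid F(mm)->W(mm)"
    F=np.asarray(F,float);W=np.asarray(W,float);a=F.mean(0);b=W.mean(0)
    H=(F-a).T@(W-b);th=np.arctan2(H[0,1]-H[1,0],H[0,0]+H[1,1])
    R=np.array([[np.cos(th),-np.sin(th)],[np.sin(th),np.cos(th)]]);t=b-R@a
    return th,t,R,(F@R.T+t-W)
E
python3 - <<'E'
from h import *
f=load("pics/wrist1.npz")
F=[(-90,55),(110,55),(110,-55),(-90,-55)]
px=(np.array([(37,44),(684,54),(657,380),(54,374)])+.5)/4-.5+[235,195]
W=np.array([onz(f,p,.010)[:2]*1000 for p in px])
th,t,R,res=fit2(F,W);print("wrist",np.degrees(th),t,res.round(1).tolist())
print("sides",np.linalg.norm(W-np.roll(W,-1,0),axis=1))
B=(np.array([(68,81),(650,87),(629,354),(81,348)])+.5)/4-.5+[235,195]
Wb=np.array([onz(f,p,.010)[:2]*1000 for p in B]);print("bolts in fixture",((Wb-t)@R).round(1).tolist())
for n,p,z in(("piv",(491,148),.07),("pinTop",(716,221),.108),("stop",(583,335),.052),("pinbase",(678,165),.07)):
    q=(np.array(p)+.5)/4-.5+[235,195]; w=onz(f,q,z)[:2]*1000; print(n,w,((w-t)@R).round(1))
# top cam from ctop crop corners
tf=load("pics/top0.npz")
for n,P in(("side",None),("top",None)):pass
px=(np.array([(71,77),(214,50),(259,308),(109,333)])+.5)/2.8-.5+[220,180]
F2=[(110,55),(110,-55),(-90,-55),(-90,55)]
W=np.array([onz(tf,p,.010)[:2]*1000 for p in px]);th,t,R,res=fit2(F2,W);print("top",np.degrees(th),t,res.round(1).tolist())
s=load("pics/side0.npz")
px=(np.array([(94,251),(284,181),(236,107),(49,168)])+.5)/2.5-.5+[250,160]
W=np.array([onz(s,p,.010)[:2]*1000 for p in px]);th,t,R,res=fit2([(-90,-55),(110,-55),(110,55),(-90,55)],W);print("side",np.degrees(th),t,res.round(1).tolist())
E
```

```text
wrist 7.801178177473585 [563.35091483 156.33684843] [[-0.4, -0.6], [0.6, 0.1], [-0.0, 0.0], [-0.2, 0.4]]
sides [198.95296815 110.00230985 199.87541606 110.97097264]
bolts in fixture [[-80.6, 44.0], [99.8, 44.4], [100.0, -45.8], [-80.5, -46.0]]
piv [601.89187281 203.09008652] [44.5 41.1]
pinTop [654.09680356 203.01274664] [96.2 33.9]
stop [641.84558863 145.87118702] [ 76.3 -21. ]
pinbase [652.80409089 205.90030115] [95.4 37. ]
top 7.9696366612982965 [560.19992907 154.92063651] [[2.7, 0.7], [0.4, 0.1], [-0.9, -0.5], [-2.1, -0.2]]
side 8.049475380640734 [565.47688622 157.21841309] [[-1.5, -0.1], [1.5, -2.1], [0.6, 2.6], [-0.6, -0.4]]
```

Run:
```python
from h import *
go(544,-163,200,-36.5)
```

```text
dx dy dz [-72.1 379.5  89.7] ax ay az [1.000e-02 4.000e-02 4.518e+01] rows 9.5 now [558.1 223.  289.7] [-1.7999e+02  4.0000e-02  8.6800e+00] t 1.62
```

```bash
python3 -m pendant '[{"dx":-72,"dy":380,"dz":90,"ax":0,"ay":0,"az":45,"claw":85},{"dx":-72,"dy":380,"dz":90,"ax":0,"ay":0,"az":45,"claw":85},{"dx":-72,"dy":380,"dz":90,"ax":0,"ay":0,"az":45,"claw":85},{"dx":-72,"dy":380,"dz":90,"ax":0,"ay":0,"az":45,"claw":85},{"dx":-72,"dy":380,"dz":90,"ax":0,"ay":0,"az":45,"claw":85},{"dx":-72,"dy":380,"dz":90,"ax":0,"ay":0,"az":45,"claw":85},{"dx":-72,"dy":380,"dz":90,"ax":0,"ay":0,"az":45,"claw":85},{"dx":-72,"dy":380,"dz":90,"ax":0,"ay":0,"az":45,"claw":85},{"dx":-72,"dy":380,"dz":90,"ax":0,"ay":0,"az":45,"claw":85},{"dx":-72,"dy":380,"dz":90,"ax":0,"ay":0,"az":45,"claw":85}]' 60;python3 -m pendant '[{"dx":0,"dy":0,"dz":0,"ax":0,"ay":0,"az":0,"claw":85},{"dx":0,"dy":0,"dz":0,"ax":0,"ay":0,"az":0,"claw":85}]' 60;  python3 - <<'E'
from h import *
from workcell import observe,eyes
f=eyes.grab_frame("wrist");cv2.imwrite("pics/wrist2.png",f["image"]);np.savez("pics/wrist2.npz",**f)
go(544,-163,200,-36.5)
E
```

```text
clock: 2.45
position: [0.5434, -0.1669, 0.1993]
tool_rot: [3.141, 0.0, -0.636]
force: [-0.6, -0.9, 0.5]
grip_width: 0.0848
clock: 2.62
position: [0.5443, -0.1638, 0.1997]
tool_rot: [3.142, 0.001, -0.635]
force: [0.1, 0.3, 0.3]
grip_width: 0.0847
dx dy dz [-0.3  0.7 -0.1] ax ay az [-0.03  0.04  0.22] rows 0.0 now [ 544.6 -162.7  199.9] [-1.7997e+02  4.0000e-02 -3.6280e+01] t 2.67
```

View pics/wrist2.png

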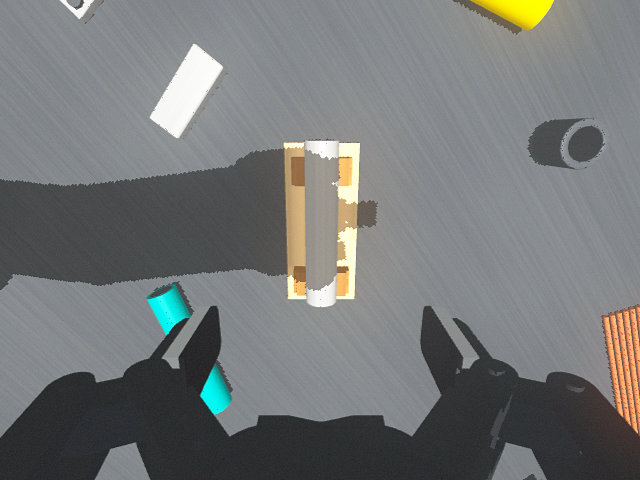

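The wrist view shows the cradle with corners near (285,143) and (354,299), and the grey tube between x≈305 and 339, rows 140 to 306.

Run:
```python
from h import *
f=load("pics/wrist2.npz")
a=cv2.resize(f["image"][130:315,270:375],None,fx=3.2,fy=3.2,interpolation=cv2.INTER_CUBIC)
cv2.imwrite("pics/cw2.png",a)
```

```text
(no output)
```

View pics/cw2.png

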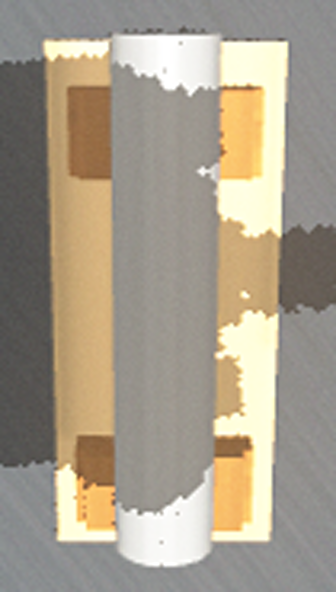

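Run:
```python
from h import *
f=load("pics/wrist2.npz")
q=lambda p:(np.array(p)+.5)/3.2-.5+[270,130]
F=[(80,35),(80,-35),(-80,-35),(-80,35)]
W=np.array([onz(f,q(p),.006)[:2]*1000 for p in((44,41),(287,41),(270,541),(57,541))])
th,t,R,res=fit2(F,W);print("cradle",np.degrees(th),t,res.round(1).tolist(),np.linalg.norm(W-np.roll(W,-1,0),axis=1))
a=onz(f,q((166.5,60)),.034)*1000;b=onz(f,q((165,540)),.034)*1000
d=a-b;print("tube yaw",np.degrees(np.arctan2(d[1],d[0])))
e1=onz(f,q((166.7,33)),.048)*1000;e2=onz(f,q((165,566)),.018)*1000
print("ends",e1,e2,"len",np.linalg.norm(e1-e2*[1,1,0]-[0,0,48]),"mid",(e1+e2)/2)
for x in((113,220,60),(118,212,540)):
    print("width",np.linalg.norm(onz(f,q((x[0],x[2])),.036)-onz(f,q((x[1],x[2])),.036)))
```

```text
cradle 53.41097924070968 [ 537.75858633 -173.85118323] [[0.1, -0.1], [-0.3, 0.0], [-0.4, 0.2], [0.5, -0.2]] [ 70.38442067 160.11244478  70.93397336 160.11142427]
tube yaw 53.44996794871051
ends [ 587.49488047 -107.19740784   48.        ] [ 488.66448826 -240.71498933   18.        ] len 166.11559526880347 mid [ 538.07968436 -173.95619858   33.        ]
width 0.028367335208236158
width 0.028502449149914177
```

Run:
```python
from h import *
f=load("pics/wrist2.npz")
q=lambda p:(np.array(p)+.5)/3.2-.5+[270,130]
e1=onz(f,q((166.7,33)),.033)*1000;e2=onz(f,q((165,566)),.047)*1000
print(e1,e2,np.linalg.norm((e1-e2)[:2]),(e1+e2)/2)
go(538,-174,70,-36.55); go(538,-174,14,-36.55)
```

```text
[ 587.35685109 -107.48839019   33.        ] [ 497.74667052 -228.26181766   47.        ] 150.38685196663798 [ 542.5517608  -167.87510392   40.        ]
dx dy dz [  1.4  13.1 129.9] ax ay az [-0.03  0.04  0.27] rows 3.1 now [ 544.6 -162.7  199.9] [-1.7997e+02  4.0000e-02 -3.6280e+01] t 2.67
dx dy dz [  1.5  13.2 185.9] ax ay az [-0.03  0.04  0.27] rows 4.5 now [ 544.6 -162.7  199.9] [-1.7997e+02  4.0000e-02 -3.6280e+01] t 2.67
```

Run:
```python
from h import *
go(542.5,-167.9,14,-36.55)
```

```text
dx dy dz [  1.5   5.6 185.9] ax ay az [-0.03  0.04  0.27] rows 4.5 now [ 544.6 -162.7  199.9] [-1.7997e+02  4.0000e-02 -3.6280e+01] t 2.67
```

```bash
python3 -m pendant '[{"dx":1.5,"dy":5.6,"dz":40,"ax":0,"ay":0,"az":0.25,"claw":70},{"dx":1.5,"dy":5.6,"dz":80,"ax":0,"ay":0,"az":0.25,"claw":70},{"dx":1.5,"dy":5.6,"dz":115,"ax":0,"ay":0,"az":0.25,"claw":70},{"dx":1.5,"dy":5.6,"dz":140,"ax":0,"ay":0,"az":0.25,"claw":70},{"dx":1.5,"dy":5.6,"dz":160,"ax":0,"ay":0,"az":0.25,"claw":70},{"dx":1.5,"dy":5.6,"dz":175,"ax":0,"ay":0,"az":0.25,"claw":70},{"dx":1.5,"dy":5.6,"dz":184,"ax":0,"ay":0,"az":0.25,"claw":70},{"dx":1.5,"dy":5.6,"dz":186,"ax":0,"ay":0,"az":0.25,"claw":70},{"dx":1.5,"dy":5.6,"dz":186,"ax":0,"ay":0,"az":0.25,"claw":70}]' 60;  python3 - <<'E'
from h import *
from workcell import observe,eyes
f=eyes.grab_frame("wrist");cv2.imwrite("pics/wrist3.png",f["image"]);np.savez("pics/wrist3.npz",**f)
go(542.5,-167.9,14,-36.55)
E
```

```text
clock: 3.42
position: [0.5428, -0.1683, 0.0142]
tool_rot: [-3.141, 0.0, -0.637]
force: [0.4, 0.2, 0.4]
grip_width: 0.0699
dx dy dz [-0.9 -0.3  0.7] ax ay az [-0.03 -0.04  0.02] rows 0.0 now [ 543.  -168.7   14.7] [-1.7997e+02 -4.0000e-02 -3.6530e+01] t 3.47
```

View pics/wrist3.png

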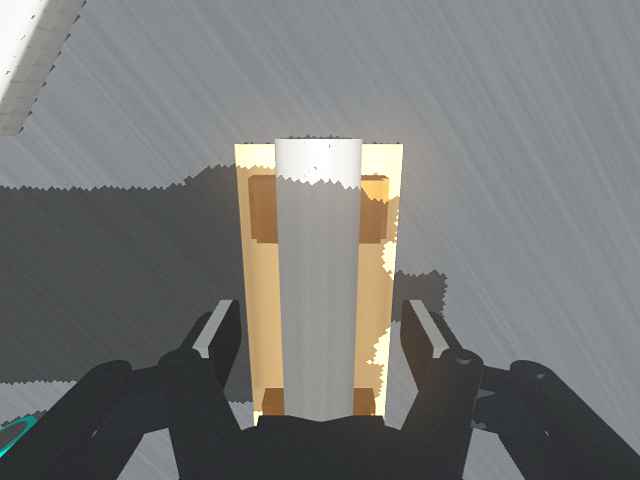

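The tube runs centrally (x 278–360) between the fingers (inner faces at 240 and 400). I close now.

```bash
python3 -m pendant '[{"dx":0,"dy":0,"dz":0,"ax":0,"ay":0,"az":0,"claw":20},{"dx":0,"dy":0,"dz":0,"ax":0,"ay":0,"az":0,"claw":20},{"dx":0,"dy":0,"dz":0,"ax":0,"ay":0,"az":0,"claw":20},{"dx":0,"dy":0,"dz":0,"ax":0,"ay":0,"az":0,"claw":20},{"dx":0,"dy":0,"dz":0,"ax":0,"ay":0,"az":0,"claw":20},{"dx":0,"dy":0,"dz":0,"ax":0,"ay":0,"az":0,"claw":20}]' 60; python3 -m pendant '[{"dx":0,"dy":0,"dz":-2,"ax":0,"ay":0,"az":0,"claw":20},{"dx":0,"dy":0,"dz":-6,"ax":0,"ay":0,"az":0,"claw":20},{"dx":0,"dy":0,"dz":-20,"ax":0,"ay":0,"az":0,"claw":20},{"dx":0,"dy":0,"dz":-50,"ax":0,"ay":0,"az":0,"claw":20},{"dx":0,"dy":0,"dz":-90,"ax":0,"ay":0,"az":0,"claw":20},{"dx":0,"dy":0,"dz":-130,"ax":0,"ay":0,"az":0,"claw":20},{"dx":0,"dy":0,"dz":-160,"ax":0,"ay":0,"az":0,"claw":20},{"dx":0,"dy":0,"dz":-160,"ax":0,"ay":0,"az":0,"claw":20},{"dx":0,"dy":0,"dz":-160,"ax":0,"ay":0,"az":0,"claw":20}]' 60;  python3 - <<'E'
from h import *
from workcell import observe,eyes
f=eyes.grab_frame("wrist");cv2.imwrite("pics/wrist4.png",f["image"]);np.savez("pics/wrist4.npz",**f)
go(530,152,174,-82.1)
E
```

```text
clock: 3.97
position: [0.5426, -0.1691, 0.0148]
tool_rot: [-3.141, -0.0, -0.639]
force: [-3.5, 2.1, 13.3]
grip_width: 0.0289
clock: 4.72
position: [0.5431, -0.1693, 0.1757]
tool_rot: [-3.14, -0.002, -0.638]
force: [-0.2, -0.1, -3.8]
grip_width: 0.0285
dx dy dz [-201.3 -250.4    0.3] ax ay az [-4.000e-02 -1.000e-02  4.553e+01] rows 7.7 now [ 542.5 -169.   174.2] [-1.7997e+02 -2.0000e-02 -3.6570e+01] t 4.77
```

View pics/wrist4.png

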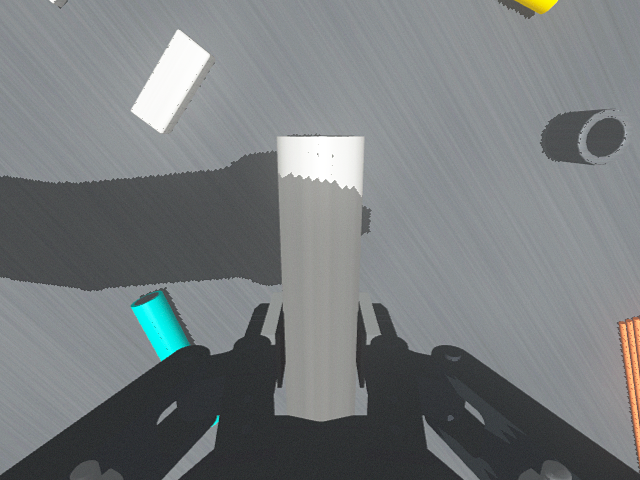

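Run:
```python
from h import *
from workcell import observe
f=load("pics/wrist4.npz");st=observe();R=Rt(st);p=st["position"]
for z in(.203,.193,.178):
    w=onz(f,(320.5,136),z);print("end in tool",R.T@(w-p)*1000)
for r,(a,b) in((140,(277.5,364)),(250,(281,361)),(290,(282.5,359.7))):
    w=onz(f,((a+b)/2,r),.193);print("mid",R.T@(w-p)*1000)
go(530,151,174,-82.1)
O=np.array([563.5,156.5]);y=np.radians(7.9);c,s=np.cos(y),np.sin(y)
for fx in(-40,-10,0): print(fx,O[0]+fx*c,O[1]+fx*s)
```

```text
end in tool [  0.73566753 -76.36964669 -28.73581643]
end in tool [  0.77064388 -76.27525396 -18.73585541]
end in tool [  0.8231084  -76.13366486  -3.73591388]
mid [  0.85572715 -74.95654317 -18.73658142]
mid [  0.92608373 -34.93237193 -18.75954346]
mid [  0.95886974 -18.31632796 -18.76907484]
dx dy dz [-200.7 -249.6    0.3] ax ay az [-4.000e-02 -1.000e-02  4.553e+01] rows 7.7 now [ 542.5 -169.   174.2] [-1.7997e+02 -2.0000e-02 -3.6570e+01] t 4.77
-40 523.8796214704677 151.00221815851413
-10 553.5949053676169 155.12555453962852
0 563.5 156.5
```

```bash
python3 -m pendant '[{"dx":-200,"dy":-250,"dz":0,"ax":0,"ay":0,"az":45.5,"claw":20},{"dx":-200,"dy":-250,"dz":0,"ax":0,"ay":0,"az":45.5,"claw":20},{"dx":-200,"dy":-250,"dz":0,"ax":0,"ay":0,"az":45.5,"claw":20},{"dx":-200,"dy":-250,"dz":0,"ax":0,"ay":0,"az":45.5,"claw":20},{"dx":-200,"dy":-250,"dz":0,"ax":0,"ay":0,"az":45.5,"claw":20},{"dx":-200,"dy":-250,"dz":0,"ax":0,"ay":0,"az":45.5,"claw":20},{"dx":-200,"dy":-250,"dz":0,"ax":0,"ay":0,"az":45.5,"claw":20},{"dx":-200,"dy":-250,"dz":0,"ax":0,"ay":0,"az":45.5,"claw":20},{"dx":-200,"dy":-250,"dz":0,"ax":0,"ay":0,"az":45.5,"claw":20},{"dx":-200,"dy":-250,"dz":0,"ax":0,"ay":0,"az":45.5,"claw":20}]' 60; python3 -m pendant '[{"dx":0,"dy":0,"dz":0,"ax":0,"ay":0,"az":0,"claw":20},{"dx":0,"dy":0,"dz":0,"ax":0,"ay":0,"az":0,"claw":20},{"dx":0,"dy":0,"dz":0,"ax":0,"ay":0,"az":0,"claw":20}]' 60;  python3 - <<'E'
from h import *
from workcell import observe,eyes
f=eyes.grab_frame("wrist");cv2.imwrite("pics/wrist5.png",f["image"]);np.savez("pics/wrist5.npz",**f)
go(530,151,174,-82.1)
E
```

```text
clock: 5.6
position: [0.5299, 0.1522, 0.1724]
tool_rot: [3.139, -0.001, -1.429]
force: [0.6, -0.6, -2.1]
grip_width: 0.0283
clock: 5.85
position: [0.5309, 0.1493, 0.1738]
tool_rot: [3.141, -0.0, -1.435]
force: [0.6, -0.7, -1.9]
grip_width: 0.0286
dx dy dz [-1.6  0.7 -0.1] ax ay az [ 0.02 -0.01 -0.09] rows 0.0 now [530.9 149.5 173.9] [ 1.7998e+02 -1.0000e-02 -8.2190e+01] t 5.9
```

View pics/wrist5.png

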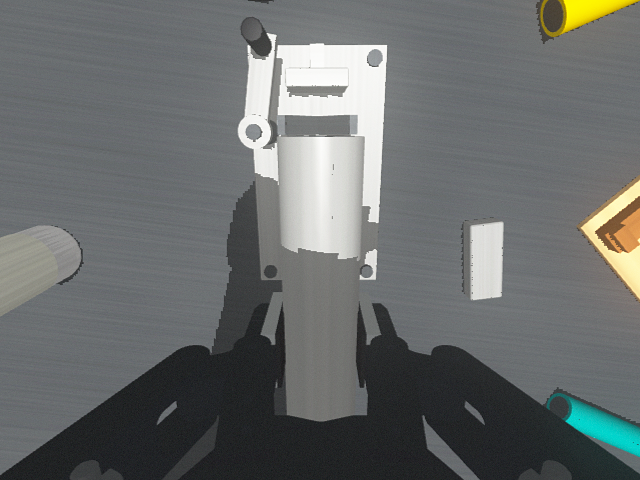

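Run:
```python
from h import *
f=load("pics/wrist5.npz")
a=cv2.resize(f["image"][10:150,230:400],None,fx=4,fy=4,interpolation=cv2.INTER_CUBIC);cv2.imwrite("pics/cw5.png",a)
a=cv2.resize(f["image"][250:290,240:400],None,fx=5,fy=5,interpolation=cv2.INTER_CUBIC);cv2.imwrite("pics/cw5b.png",a)
```

```text
(no output)
```

View pics/cw5.png

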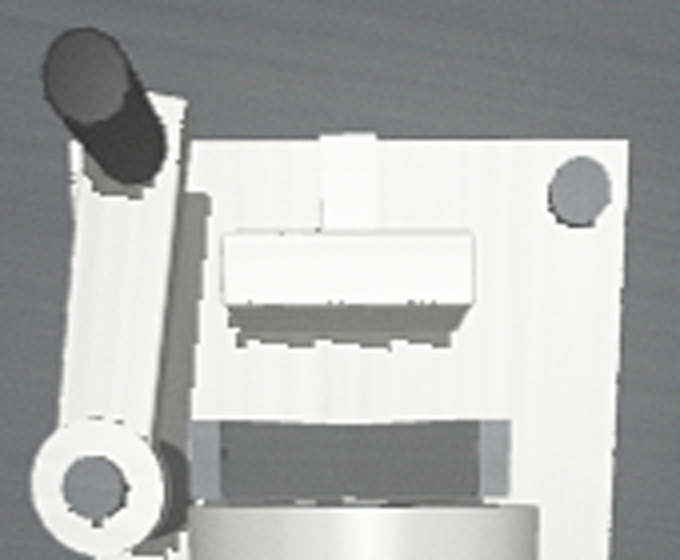

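View pics/cw5b.png

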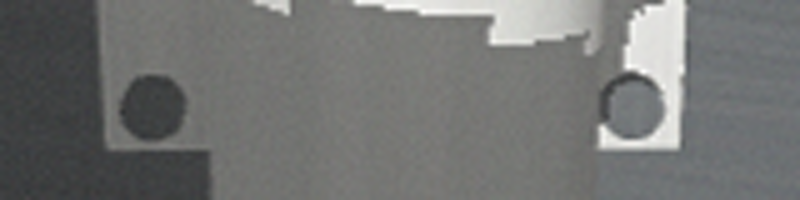

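Run:
```python
from h import *
from workcell import observe
f=load("pics/wrist5.npz");st=observe();Rr=Rt(st);p=st["position"]
A=lambda q:(np.array(q)+.5)/4-.5+[230,10]
B=lambda q:(np.array(q)+.5)/5-.5+[240,250]
L=[((110,-55),A((629,141)),10),((110,55),A((72,141)),10),((-90,55),B((106,150)),10),((-90,-55),B((682,150)),10),
((75,22),A((225,303)),52),((75,-22),A((473,303)),52),((87,22),A((222,233)),52),((87,-22),A((475,232)),52),((45,42),A((95,487)),71)]
W=np.array([onz(f,u,z/1000)[:2]*1000 for _,u,z in L]);F=[l[0] for l in L]
th,t,R,res=fit2(F,W);print(np.degrees(th),t,res.round(1).tolist())
for idx in(range(4),range(4,9)):
    a=fit2([F[i] for i in idx],W[list(idx)]);print(np.degrees(a[0]),a[1])
O=t;
# tube axis seen (same picture): pixel mids
m=[onz(f,u,p[2]+.019)[:2]*1000 for u in((321,140),(321,290))]
print("tube pts in fixture",[((x-t)@R).round(1).tolist() for x in m],"tcp in fixture",((p[:2]*1000-t)@R).round(1))
for n,q,z in(("pintop",(86,75),108),("pinbase",(126,165),72)):
    print(n,((onz(f,A(q),z/1000)[:2]*1000-t)@R).round(1))
```

```text
7.895573014989336 [563.16328291 155.91294868] [[0.8, -0.4], [0.3, 0.8], [-0.7, 0.2], [-0.3, 0.0], [-0.6, 0.4], [-0.4, -0.5], [0.4, 0.3], [0.4, -0.3], [-0.0, -0.6]]
7.872164976769919 [563.13362778 155.75102004]
7.6659747077500295 [563.11317029 156.33418382]
tube pts in fixture [[42.0, -2.4], [-13.8, -2.3]] tcp in fixture [-32.8  -1.9]
pintop [96.4 33.9]
pinbase [93.  34.6]
```

The fixture is at (563.1,156.0) with yaw 7.9°, and three views agree within about 3 mm. The tube is 2 mm off in y and its angle is good, so I lower it with its end 10 mm short of the stop.

```bash
python3 -m pendant '[{"dx":-2.2,"dy":-21.5,"dz":20,"ax":0,"ay":0,"az":0,"claw":20},{"dx":-2.2,"dy":-21.5,"dz":55,"ax":0,"ay":0,"az":0,"claw":20},{"dx":-2.2,"dy":-21.5,"dz":90,"ax":0,"ay":0,"az":0,"claw":20},{"dx":-2.2,"dy":-21.5,"dz":115,"ax":0,"ay":0,"az":0,"claw":20},{"dx":-2.2,"dy":-21.5,"dz":130,"ax":0,"ay":0,"az":0,"claw":20},{"dx":-2.2,"dy":-21.5,"dz":140,"ax":0,"ay":0,"az":0,"claw":20},{"dx":-2.2,"dy":-21.5,"dz":142,"ax":0,"ay":0,"az":0,"claw":20},{"dx":-2.2,"dy":-21.5,"dz":142,"ax":0,"ay":0,"az":0,"claw":20},{"dx":-2.2,"dy":-21.5,"dz":142,"ax":0,"ay":0,"az":0,"claw":20}]' 60;  python3 - <<'E'
from h import *
from workcell import observe,eyes
for n in("wrist","side"):
    f=eyes.grab_frame(n);cv2.imwrite(f"pics/{n}6.png",f["image"] if n=="wrist" else cv2.resize(f["image"][150:280,230:430],None,fx=4,fy=4,interpolation=cv2.INTER_CUBIC));np.savez(f"pics/{n}6.npz",**f)
go(563.1,156,23,-82.1)
p=observe()["position"][:2]*1000-[563.1,156.0];a=np.radians(7.87);print("tcp fix",p@np.array([[np.cos(a),-np.sin(a)],[np.sin(a),np.cos(a)]]))
E
```

```text
clock: 6.65
position: [0.5525, 0.1557, 0.033]
tool_rot: [-3.14, 0.0, -1.433]
force: [0.6, 0.5, -2.1]
grip_width: 0.0283
dx dy dz [  1.4 -10.5  10.1] ax ay az [-0.09  0.03  0.01] rows 0.4 now [552.5 156.   33.1] [-1.7991e+02  3.0000e-02 -8.2090e+01] t 6.75
tcp fix [-10.48867716   1.40809483]
```

View pics/wrist6.png

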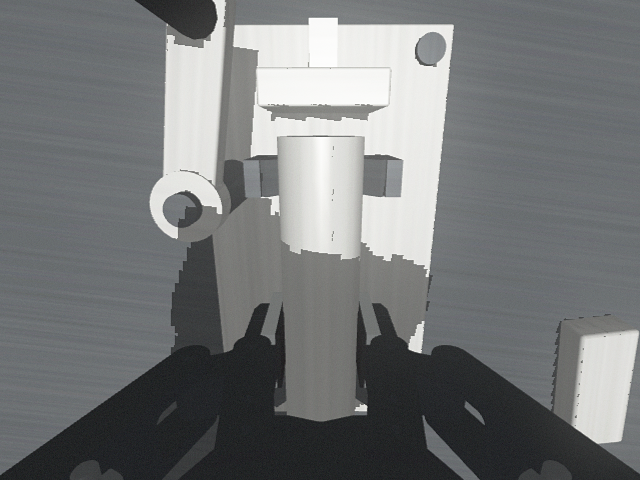

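View pics/side6.png

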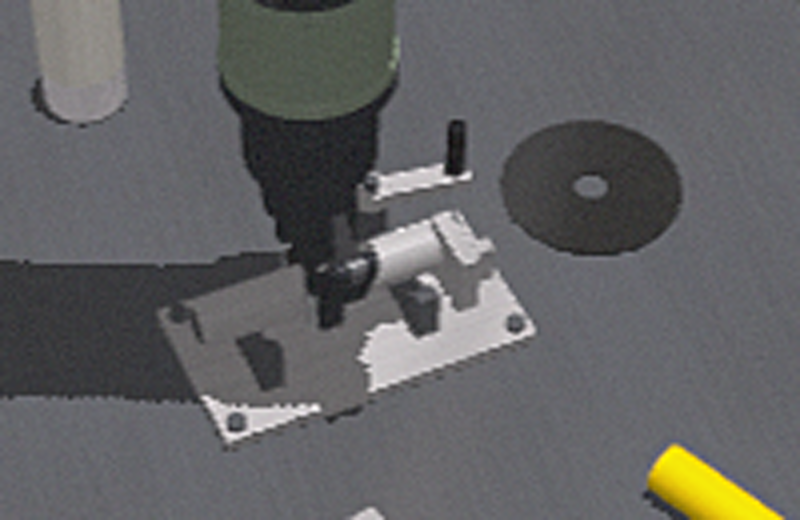

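The tube's axis is at column 321, against a mid of 323.5 for the V-support and 324 for the stop. It is therefore about 1 mm off, which I correct while lowering.

```bash
python3 -m pendant '[{"dx":1,"dy":0,"dz":3,"ax":0,"ay":0,"az":0,"claw":20},{"dx":1,"dy":0,"dz":6,"ax":0,"ay":0,"az":0,"claw":20},{"dx":1,"dy":0,"dz":8,"ax":0,"ay":0,"az":0,"claw":20},{"dx":1,"dy":0,"dz":9,"ax":0,"ay":0,"az":0,"claw":20},{"dx":1,"dy":0,"dz":9,"ax":0,"ay":0,"az":0,"claw":20}]' 60; python3 -m pendant '[{"dx":0,"dy":0,"dz":0.7,"ax":0,"ay":0,"az":0,"claw":20},{"dx":0,"dy":0,"dz":0.7,"ax":0,"ay":0,"az":0,"claw":20}]' 60
```

```text
clock: 7.17
position: [0.552, 0.1546, 0.0231]
tool_rot: [3.142, 0.0, -1.433]
force: [-2.0, -0.9, 2.1]
grip_width: 0.0282
clock: 7.33
position: [0.5521, 0.1546, 0.023]
tool_rot: [-3.141, 0.0, -1.433]
force: [-4.7, -1.9, 15.0]
grip_width: 0.0281
```

```bash
python3 -m pendant '[{"dx":0,"dy":0,"dz":-0.5,"ax":0,"ay":0,"az":0,"claw":20},{"dx":0,"dy":-2,"dz":-0.5,"ax":0,"ay":0,"az":0,"claw":20},{"dx":0,"dy":-4,"dz":-0.5,"ax":0,"ay":0,"az":0,"claw":20},{"dx":0,"dy":-6,"dz":-0.5,"ax":0,"ay":0,"az":0,"claw":20},{"dx":0,"dy":-7,"dz":-0.5,"ax":0,"ay":0,"az":0,"claw":20},{"dx":0,"dy":-7,"dz":-0.5,"ax":0,"ay":0,"az":0,"claw":20}]' 60;python3 -m pendant '[{"dx":0,"dy":-1,"dz":0,"ax":0,"ay":0,"az":0,"claw":20},{"dx":0,"dy":-1,"dz":0,"ax":0,"ay":0,"az":0,"claw":20}]' 60
```

```text
clock: 7.83
position: [0.5554, 0.1551, 0.0228]
tool_rot: [3.134, 0.001, -1.433]
force: [-27.9, -4.3, 30.0]
grip_width: 0.028
clock: 8.0
position: [0.5561, 0.1552, 0.0228]
tool_rot: [3.134, 0.001, -1.433]
force: [-30.1, -5.2, 32.4]
grip_width: 0.0285
```

Run:
```python
from h import *
from workcell import observe,eyes
for n in("wrist","side"):
    f=eyes.grab_frame(n);cv2.imwrite(f"pics/{n}7.png",f["image"] if n=="wrist" else cv2.resize(f["image"][150:280,230:430],None,fx=4,fy=4,interpolation=cv2.INTER_CUBIC));np.savez(f"pics/{n}7.npz",**f)
s=observe();print(s["force"],s["moment"],s["position"],np.degrees(s["tool_rot"]))
```

```text
[-30.49149453  -3.97010481  32.44255824] [-0.96354387  6.11902115  0.05043308] [0.55609402 0.15520728 0.02276832] [ 1.79554858e+02  7.43706282e-02 -8.21047930e+01]
```

View pics/wrist7.png

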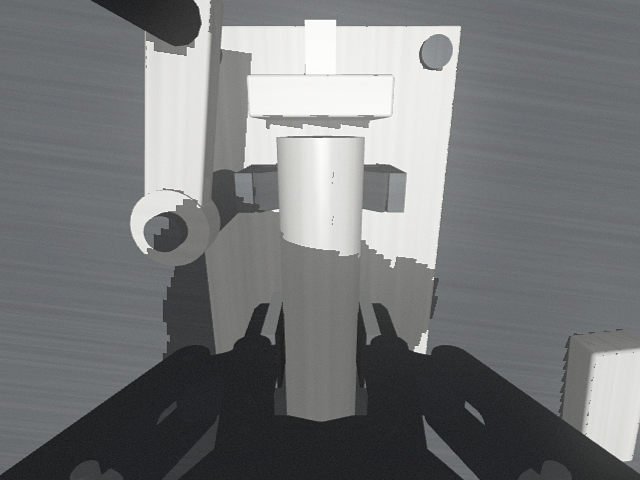

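View pics/side7.png

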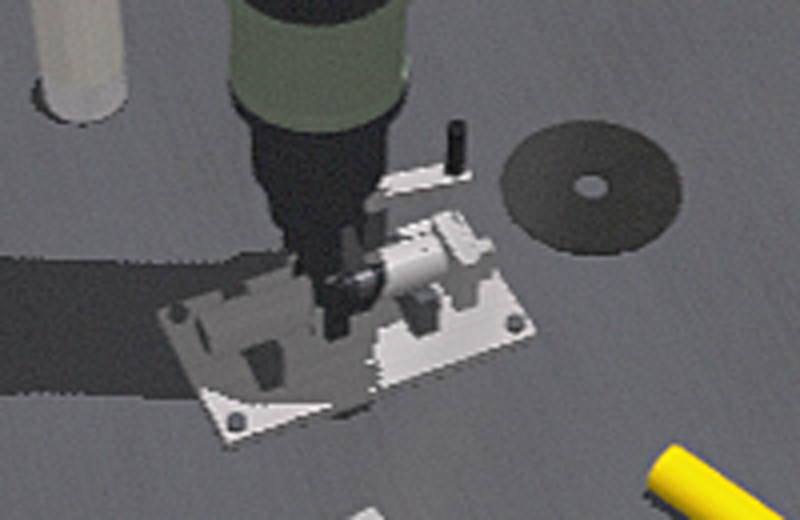

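A gap to the stop remains (tube end at row 136, stop edge at row 118). The tube is dragging in the V-supports under my downward load. I lift it slightly, advance it clear of the flanks, and then lower it.

```bash
python3 -m pendant '[{"dx":0,"dy":4,"dz":0,"ax":0,"ay":0,"az":0,"claw":20},{"dx":0,"dy":4,"dz":-2,"ax":0,"ay":0,"az":0,"claw":20},{"dx":0,"dy":4,"dz":-3,"ax":0,"ay":0,"az":0,"claw":20},{"dx":0,"dy":4,"dz":-3,"ax":0,"ay":0,"az":0,"claw":20}]' 60
python3 - <<'E'
from h import *
from workcell import observe,eyes
f=eyes.grab_frame("wrist");cv2.imwrite("pics/wrist8.png",f["image"]);np.savez("pics/wrist8.npz",**f)
s=observe();print(s["force"],s["position"],np.degrees(s["tool_rot"]))
E
```

```text
clock: 8.43
position: [0.5563, 0.1554, 0.0259]
tool_rot: [-3.141, -0.0, -1.433]
force: [-0.2, 0.2, -1.6]
grip_width: 0.0286
[ 0.05623131 -0.79390159 -2.45380266] [0.55624277 0.15546453 0.02578018] [-1.79987924e+02 -2.47283013e-03 -8.20799786e+01]
```

View pics/wrist8.png

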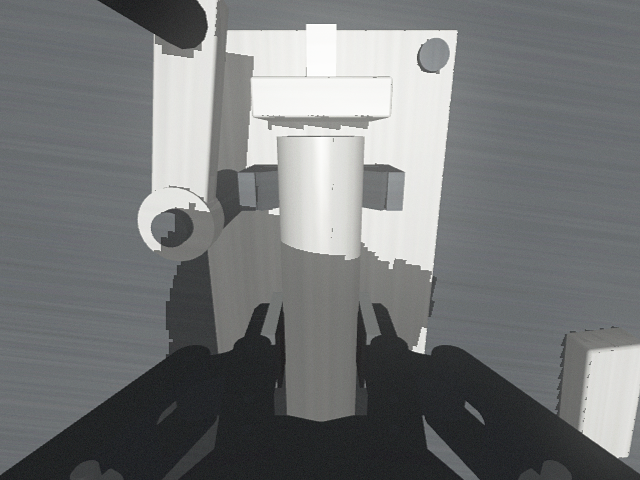

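```bash
python3 - <<'E'
from h import *
from workcell import observe
f=load("pics/wrist8.npz");s=observe();R=Rt(s)
for u,z in(((321,118.5),.052),((321,136),.044),((238,168),.042),((404,168),.042)): print(R.T@(onz(f,u,z)-s["position"])*1000)
E
python3 -m pendant '[{"dx":0.5,"dy":-2,"dz":0,"ax":0,"ay":0,"az":0,"claw":20},{"dx":0.5,"dy":-3,"dz":0,"ax":0,"ay":0,"az":0,"claw":20},{"dx":0.5,"dy":-4,"dz":0,"ax":0,"ay":0,"az":0,"claw":20},{"dx":0.5,"dy":-4.5,"dz":0,"ax":0,"ay":0,"az":0,"claw":20},{"dx":0.5,"dy":-4.5,"dz":0,"ax":0,"ay":0,"az":0,"claw":20}]' 60
```

```text
[  0.1808997  -81.49992543 -26.20263815]
[  0.19977871 -76.15279236 -18.20376411]
[-29.35685174 -65.26322005 -16.2073348 ]
[ 29.76846142 -65.20180418 -16.20479595]
clock: 8.9
position: [0.5607, 0.1554, 0.0258]
tool_rot: [-3.142, -0.0, -1.433]
force: [0.8, -1.7, -2.4]
grip_width: 0.0283
```

```bash
python3 -m pendant '[{"dx":0,"dy":-0.6,"dz":0,"ax":0,"ay":0,"az":0,"claw":20},{"dx":0,"dy":-1.2,"dz":0,"ax":0,"ay":0,"az":0,"claw":20},{"dx":0,"dy":-1.2,"dz":0,"ax":0,"ay":0,"az":0,"claw":20}]' 60; python3 -m pendant '[{"dx":0,"dy":-0.6,"dz":0,"ax":0,"ay":0,"az":0,"claw":20},{"dx":0,"dy":-0.6,"dz":0,"ax":0,"ay":0,"az":0,"claw":20}]' 60
```

```text
clock: 9.15
position: [0.5618, 0.1557, 0.0258]
tool_rot: [-3.142, 0.0, -1.433]
force: [0.1, -0.1, -1.7]
grip_width: 0.0286
clock: 9.32
position: [0.562, 0.1556, 0.0257]
tool_rot: [3.141, 0.0, -1.433]
force: [-2.0, -0.7, -1.6]
grip_width: 0.0282
```

```bash
python3 -m pendant '[{"dx":0,"dy":-0.3,"dz":0,"ax":0,"ay":0,"az":0,"claw":20},{"dx":0,"dy":-0.3,"dz":1.5,"ax":0,"ay":0,"az":0,"claw":20},{"dx":0,"dy":-0.3,"dz":2.5,"ax":0,"ay":0,"az":0,"claw":20},{"dx":0,"dy":-0.3,"dz":2.8,"ax":0,"ay":0,"az":0,"claw":20},{"dx":0,"dy":-0.3,"dz":2.8,"ax":0,"ay":0,"az":0,"claw":20}]' 60
```

```text
clock: 9.73
position: [0.562, 0.1558, 0.0232]
tool_rot: [3.141, 0.001, -1.433]
force: [-7.8, -0.3, 8.0]
grip_width: 0.0284
```

```bash
python3 -m pendant '[{"dx":0,"dy":0,"dz":0,"ax":0,"ay":0,"az":0,"claw":34},{"dx":0,"dy":0,"dz":0,"ax":0,"ay":0,"az":0,"claw":40},{"dx":0,"dy":0,"dz":0,"ax":0,"ay":0,"az":0,"claw":50},{"dx":0,"dy":0,"dz":0,"ax":0,"ay":0,"az":0,"claw":50}]' 60;  python3 - <<'E'
from h import *
from workcell import observe,eyes
f=eyes.grab_frame("wrist");cv2.imwrite("pics/wrist9.png",f["image"]);np.savez("pics/wrist9.npz",**f)
s=observe();print(s["force"],s["position"],np.degrees(s["tool_rot"]))
E
```

```text
clock: 10.07
position: [0.5629, 0.1557, 0.0231]
tool_rot: [-3.141, -0.0, -1.433]
force: [-0.2, 0.2, -0.0]
grip_width: 0.0502
[-0.18446546 -0.34789578  0.71596976] [0.56281426 0.15575669 0.02305788] [-1.79977320e+02 -2.46634549e-03 -8.20911135e+01]
```

View pics/wrist9.png

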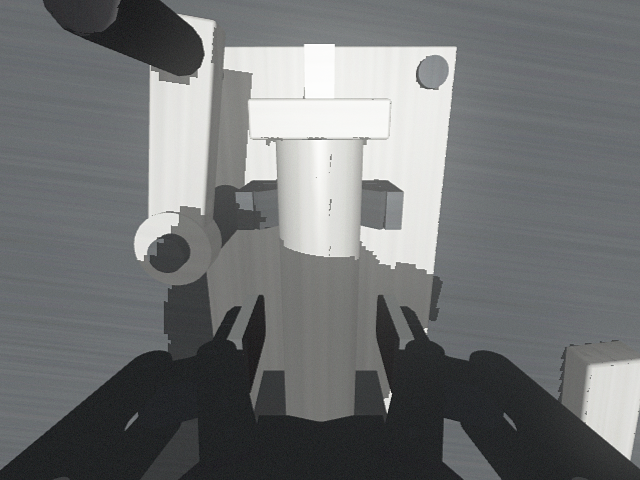

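The tube reaches the stop (its end meets the stop's edge at row 139) and lies centred in the V-supports. I lift straight up and check again.

```bash
python3 -m pendant '[{"dx":0,"dy":0,"dz":-5,"ax":0,"ay":0,"az":0,"claw":60},{"dx":0,"dy":0,"dz":-20,"ax":0,"ay":0,"az":0,"claw":60},{"dx":0,"dy":0,"dz":-50,"ax":0,"ay":0,"az":0,"claw":60},{"dx":0,"dy":0,"dz":-90,"ax":0,"ay":0,"az":0,"claw":60},{"dx":0,"dy":0,"dz":-130,"ax":0,"ay":0,"az":0,"claw":60},{"dx":0,"dy":0,"dz":-155,"ax":0,"ay":0,"az":0,"claw":60},{"dx":0,"dy":0,"dz":-155,"ax":0,"ay":0,"az":0,"claw":60},{"dx":0,"dy":0,"dz":-155,"ax":0,"ay":0,"az":0,"claw":60}]' 60;  python3 - <<'E'
from h import *
from workcell import observe,eyes
f=eyes.grab_frame("wrist");cv2.imwrite("pics/wrist10.png",f["image"]);np.savez("pics/wrist10.npz",**f)
O=np.array([563.1,156.]);a=np.radians(7.87);R=np.array([[np.cos(a),-np.sin(a)],[np.sin(a),np.cos(a)]])
w=O+R@[96.3,33.9];print(w);go(*w,175,75)
E
```

```text
clock: 10.78
position: [0.5631, 0.1561, 0.1795]
tool_rot: [-3.139, 0.001, -1.432]
force: [-0.5, -0.4, -0.2]
grip_width: 0.0599
[653.85119061 202.76666979]
dx dy dz [-33.6 -97.    3.3] ax ay az [-5.0000e-02 -2.0000e-02 -1.5707e+02] rows 21.9 now [562.5 156.1 178.2] [-1.7998e+02  3.0000e-02 -8.2070e+01] t 10.83
```

View pics/wrist10.png

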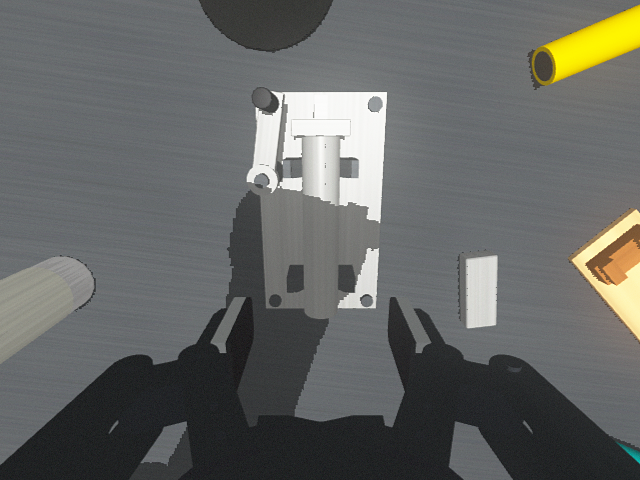

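The tube lies in both V-supports (rows 135–318) with its end at the stop, and the pin's top is at (265,97). Now I turn the tool the long way, within j7's range, and go above the pin.

```bash
python3 -m pendant '[{"dx":-34,"dy":-97,"dz":0,"ax":0,"ay":0,"az":-75,"claw":60},{"dx":-34,"dy":-97,"dz":0,"ax":0,"ay":0,"az":-75,"claw":60},{"dx":-34,"dy":-97,"dz":0,"ax":0,"ay":0,"az":-75,"claw":60},{"dx":-34,"dy":-97,"dz":0,"ax":0,"ay":0,"az":-75,"claw":60},{"dx":-34,"dy":-97,"dz":0,"ax":0,"ay":0,"az":-75,"claw":60},{"dx":-34,"dy":-97,"dz":0,"ax":0,"ay":0,"az":-75,"claw":60},{"dx":-34,"dy":-97,"dz":0,"ax":0,"ay":0,"az":-75,"claw":60},{"dx":-34,"dy":-97,"dz":0,"ax":0,"ay":0,"az":-75,"claw":60},{"dx":-34,"dy":-97,"dz":0,"ax":0,"ay":0,"az":-75,"claw":60},{"dx":-34,"dy":-97,"dz":0,"ax":0,"ay":0,"az":-75,"claw":60}]' 60; python3 -m pendant '[{"dx":0,"dy":0,"dz":0,"ax":0,"ay":0,"az":-75,"claw":40},{"dx":0,"dy":0,"dz":0,"ax":0,"ay":0,"az":-75,"claw":40},{"dx":0,"dy":0,"dz":0,"ax":0,"ay":0,"az":-75,"claw":40},{"dx":0,"dy":0,"dz":0,"ax":0,"ay":0,"az":-75,"claw":40},{"dx":0,"dy":0,"dz":0,"ax":0,"ay":0,"az":-75,"claw":40},{"dx":0,"dy":0,"dz":0,"ax":0,"ay":0,"az":-75,"claw":40},{"dx":0,"dy":0,"dz":0,"ax":0,"ay":0,"az":-75,"claw":40},{"dx":0,"dy":0,"dz":0,"ax":0,"ay":0,"az":-75,"claw":40},{"dx":0,"dy":0,"dz":0,"ax":0,"ay":0,"az":-75,"claw":40},{"dx":0,"dy":0,"dz":0,"ax":0,"ay":0,"az":-75,"claw":40}]' 60
python3 - <<'E'
from h import *
go(653.8,202.8,175,75)
from workcell import observe
print(observe()["qpos"])
E
```

```text
clock: 11.67
position: [0.6534, 0.2026, 0.1764]
tool_rot: [3.141, 0.002, -0.177]
force: [-0.5, 0.1, -0.1]
grip_width: 0.06
clock: 12.5
position: [0.6533, 0.2026, 0.1764]
tool_rot: [-3.14, 0.001, 1.073]
force: [-0.1, -0.3, 0.2]
grip_width: 0.0403
dx dy dz [0.4 0.4 1.4] ax ay az [ -0.12   0.07 -13.5 ] rows 1.9 now [653.3 202.6 176.4] [-1.7989e+02  8.0000e-02  6.1500e+01] t 12.5
[-0.45406388  0.67668788  0.10943553  1.48151697 -0.08256844  0.99023031
  0.75035011]
```

```bash
python3 -m pendant '[{"dx":0,"dy":0,"dz":10,"ax":0,"ay":0,"az":-6.5,"claw":40},{"dx":0,"dy":0,"dz":30,"ax":0,"ay":0,"az":-13.5,"claw":40},{"dx":0,"dy":0,"dz":50,"ax":0,"ay":0,"az":-13.5,"claw":40},{"dx":0,"dy":0,"dz":50,"ax":0,"ay":0,"az":-13.5,"claw":40},{"dx":0,"dy":0,"dz":50,"ax":0,"ay":0,"az":-13.5,"claw":40}]' 60
python3 - <<'E'
from h import *
from workcell import observe,eyes
f=eyes.grab_frame("wrist");cv2.imwrite("pics/wrist11.png",f["image"]);np.savez("pics/wrist11.npz",**f)
go(653.8,202.8,76,75)
E
```

```text
clock: 12.92
position: [0.6531, 0.2024, 0.1264]
tool_rot: [-3.139, 0.002, 1.302]
force: [-0.8, 0.6, 1.2]
grip_width: 0.04
dx dy dz [ 0.2 -0.  51.8] ax ay az [-0.06  0.03 -0.42] rows 1.2 now [653.8 202.6 127.8] [-1.7994e+02  3.0000e-02  7.4580e+01] t 12.97
```

View pics/wrist11.png

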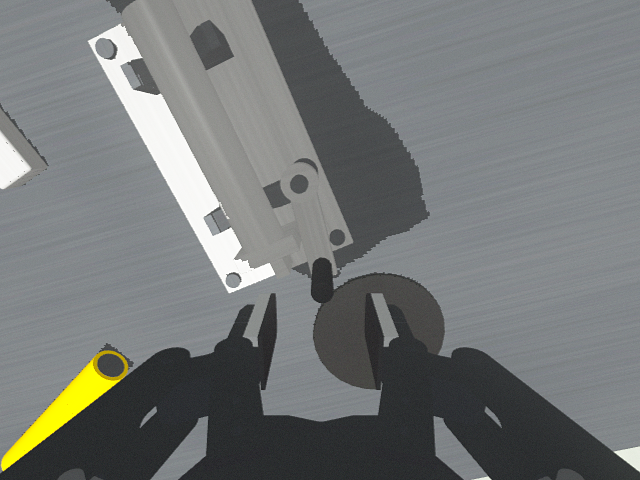

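Run:
```python
from h import *
from workcell import observe
f=load("pics/wrist11.npz");s=observe();R=Rt(s)
w=onz(f,(321,294),.108);print(w*1000,R.T@(w-s["position"])*1000)
O=np.array([563.1,156.]);a=np.radians(7.87);Rf=np.array([[np.cos(a),-np.sin(a)],[np.sin(a),np.cos(a)]])
print((w[:2]*1000-O)@Rf)
c=onz(f,(299,184),.071)[:2]*1000;print((c-O)@Rf)
# arc in tool axes of yaw 75
for ang in(81,70,60,50,40,30,20,10,0):
    q=np.radians(ang-90);p=np.array([45,42])+52*np.array([np.cos(q),np.sin(q)])
    W=O+Rf@p; d=R.T@(np.r_[W,76]-s["position"]*1000);print(ang,W.round(1),d.round(1))
```

```text
[654.28257543 202.36856944 108.        ] [-0.12556693  0.5169931  19.78154778]
[96.67281149 33.44658149]
[45.37135891 41.9896008 ]
81 [653.9 202.7] [ 0.2  0.1 51.8]
70 [652.8 192.8] [-9.7  1.6 51.8]
60 [650.1 184.2] [-18.8   1.3  51.8]
50 [646.  176.1] [-27.6  -0.5  51.8]
40 [640.5 168.9] [-36.1  -3.8  51.8]
30 [633.8 162.7] [-43.8  -8.6  51.8]
20 [626.2 157.8] [-50.5 -14.6  51.8]
10 [617.9 154.3] [-56.1 -21.8  51.8]
0 [609.  152.3] [-60.4 -29.7  51.8]
```

The pin's top measures within 0.6 mm of the expected spot, so I descend around it and close loosely.

```bash
python3 -m pendant '[{"dx":0,"dy":0.4,"dz":15,"ax":0,"ay":0,"az":0,"claw":40},{"dx":0,"dy":0.4,"dz":30,"ax":0,"ay":0,"az":0,"claw":40},{"dx":0,"dy":0.4,"dz":42,"ax":0,"ay":0,"az":0,"claw":40},{"dx":0,"dy":0.4,"dz":49,"ax":0,"ay":0,"az":0,"claw":40},{"dx":0,"dy":0.4,"dz":50,"ax":0,"ay":0,"az":0,"claw":30},{"dx":0,"dy":0.4,"dz":50,"ax":0,"ay":0,"az":0,"claw":16},{"dx":0,"dy":0.4,"dz":50,"ax":0,"ay":0,"az":0,"claw":16},{"dx":0,"dy":0.4,"dz":50,"ax":0,"ay":0,"az":0,"claw":16},{"dx":0,"dy":0.4,"dz":50,"ax":0,"ay":0,"az":0,"claw":16}]' 20
python3 - <<'E'
from h import *
from workcell import observe,eyes
s=observe();print(s["force"],s["position"],s["grip_width"]);R=Rt(s)
O=np.array([563.1,156.]);a=np.radians(7.87);Rf=np.array([[np.cos(a),-np.sin(a)],[np.sin(a),np.cos(a)]])
for ang in(81,75,70,65,60,55,50,45,40,35,30,25,20,15,10,5,0,-4):
    q=np.radians(ang-90);p=np.array([45,42])+52*np.array([np.cos(q),np.sin(q)])
    W=O+Rf@p; d=R.T@(np.r_[W,77.5]-s["position"]*1000);print(ang,d.round(1))
E
```

```text
clock: 13.72
position: [0.6547, 0.2028, 0.0787]
tool_rot: [3.141, -0.001, 1.303]
force: [0.2, -0.2, -1.0]
grip_width: 0.0163
[ 0.17011102 -0.17820797 -1.03583268] [0.65469903 0.20277047 0.07870962] 0.016269838518904647
81 [-0.2 -0.7  1.2]
75 [-5.6  0.3  1.2]
70 [-10.1   0.8   1.2]
65 [-14.6   0.8   1.2]
60 [-19.1   0.5   1.2]
55 [-23.6  -0.2   1.2]
50 [-28.   -1.4   1.2]
45 [-32.3  -2.9   1.2]
40 [-36.4  -4.7   1.2]
35 [-40.4  -6.9   1.2]
30 [-44.1  -9.5   1.2]
25 [-47.7 -12.4   1.2]
20 [-50.9 -15.5   1.2]
15 [-53.9 -19.    1.2]
10 [-56.5 -22.7   1.2]
5 [-58.8 -26.6   1.2]
0 [-60.8 -30.7   1.2]
-4 [-62.1 -34.    1.2]
```

```bash
python3 -m pendant '[{"dx":-5.6,"dy":0.3,"dz":0,"ax":0,"ay":0,"az":2,"claw":16},{"dx":-10.1,"dy":0.8,"dz":0,"ax":0,"ay":0,"az":5,"claw":16},{"dx":-14.6,"dy":0.8,"dz":0,"ax":0,"ay":0,"az":9,"claw":16},{"dx":-19.1,"dy":0.5,"dz":0,"ax":0,"ay":0,"az":13,"claw":16},{"dx":-23.6,"dy":-0.2,"dz":0,"ax":0,"ay":0,"az":17,"claw":16},{"dx":-28,"dy":-1.4,"dz":0,"ax":0,"ay":0,"az":21,"claw":16},{"dx":-32.3,"dy":-2.9,"dz":0,"ax":0,"ay":0,"az":25,"claw":16},{"dx":-36.4,"dy":-4.7,"dz":0,"ax":0,"ay":0,"az":29,"claw":16},{"dx":-40.4,"dy":-6.9,"dz":0,"ax":0,"ay":0,"az":33,"claw":16},{"dx":-40.4,"dy":-6.9,"dz":0,"ax":0,"ay":0,"az":33,"claw":16}]' 20
python3 - <<'E'
from h import *
from workcell import observe,eyes
s=observe();print(s["force"],s["position"],s["grip_width"],np.degrees(s["tool_rot"]));R=Rt(s)
O=np.array([563.1,156.]);a=np.radians(7.87);Rf=np.array([[np.cos(a),-np.sin(a)],[np.sin(a),np.cos(a)]])
for ang in(35,30,25,20,15,10,5,0,-2,-4):
    q=np.radians(ang-90);p=np.array([45,42])+52*np.array([np.cos(q),np.sin(q)])
    W=O+Rf@p; d=R.T@(np.r_[W,78]-s["position"]*1000);print(ang,d.round(1))
f=eyes.grab_frame("wrist");cv2.imwrite("pics/wrist12.png",f["image"]);np.savez("pics/wrist12.npz",**f)
E
```

```text
clock: 14.55
position: [0.6369, 0.1646, 0.0784]
tool_rot: [3.141, -0.0, 0.721]
force: [-1.2, -0.3, -0.2]
grip_width: 0.0158
[-1.24283376 -0.30834624 -0.17946521] [0.63686697 0.1645544  0.0783722 ] 0.01579387351391597 [ 1.79968374e+02 -1.75723035e-03  4.13051158e+01]
35 [ 1.1 -0.5  0.4]
30 [-3.5 -0.6  0.4]
25 [-8.  -1.1  0.4]
20 [-12.4  -1.9   0.4]
15 [-16.8  -3.2   0.4]
10 [-21.   -4.8   0.4]
5 [-25.1  -6.8   0.4]
0 [-29.   -9.1   0.4]
-2 [-30.5 -10.2   0.4]
-4 [-32.  -11.2   0.4]
```

View pics/wrist12.png

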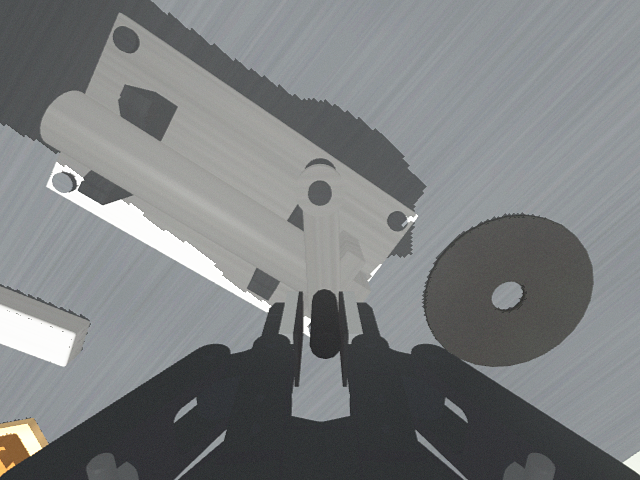

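The pin at (324,325) is between the fingers and the arm follows. I carry on to the limit.

```bash
python3 -m pendant '[{"dx":-3.5,"dy":-0.6,"dz":0,"ax":0,"ay":0,"az":3,"claw":16},{"dx":-8,"dy":-1.1,"dz":0,"ax":0,"ay":0,"az":7,"claw":16},{"dx":-12.4,"dy":-1.9,"dz":0,"ax":0,"ay":0,"az":11,"claw":16},{"dx":-16.8,"dy":-3.2,"dz":0,"ax":0,"ay":0,"az":15,"claw":16},{"dx":-21,"dy":-4.8,"dz":0,"ax":0,"ay":0,"az":19,"claw":16},{"dx":-25.1,"dy":-6.8,"dz":0,"ax":0,"ay":0,"az":23,"claw":16},{"dx":-28,"dy":-8.6,"dz":0,"ax":0,"ay":0,"az":25,"claw":16},{"dx":-29,"dy":-9.1,"dz":0,"ax":0,"ay":0,"az":25,"claw":16},{"dx":-29,"dy":-9.1,"dz":0,"ax":0,"ay":0,"az":25,"claw":16}]' 20
```

```text
clock: 15.35
position: [0.6093, 0.1532, 0.0781]
tool_rot: [-3.142, -0.0, 0.293]
force: [0.3, 0.6, 0.0]
grip_width: 0.0163
```

```bash
python3 -m pendant '[{"dx":-1,"dy":-0.2,"dz":0,"ax":0,"ay":0,"az":0,"claw":16},{"dx":-2,"dy":-0.3,"dz":0,"ax":0,"ay":0,"az":0,"claw":16},{"dx":-2,"dy":-0.3,"dz":0,"ax":0,"ay":0,"az":0,"claw":16}]' 20;python3 -m pendant '[{"dx":-1,"dy":-0.2,"dz":0,"ax":0,"ay":0,"az":0,"claw":16},{"dx":-1,"dy":-0.2,"dz":0,"ax":0,"ay":0,"az":0,"claw":16}]' 20
```

```text
clock: 15.6
position: [0.6074, 0.1528, 0.0781]
tool_rot: [-3.142, -0.0, 0.292]
force: [1.3, -0.2, -0.2]
grip_width: 0.0163
clock: 15.77
position: [0.6067, 0.1527, 0.0781]
tool_rot: [3.141, -0.001, 0.291]
force: [2.9, -1.0, -1.5]
grip_width: 0.0157
```

```bash
python3 -m pendant '[{"dx":-0.8,"dy":-0.1,"dz":0,"ax":0,"ay":0,"az":0,"claw":16},{"dx":-0.8,"dy":-0.1,"dz":0,"ax":0,"ay":0,"az":0,"claw":16}]' 20
python3 - <<'E'
from h import *
from workcell import observe,eyes
f=eyes.grab_frame("wrist");cv2.imwrite("pics/wrist13.png",f["image"]);np.savez("pics/wrist13.npz",**f)
print(observe()["force"])
E
```

```text
clock: 15.93
position: [0.6065, 0.1526, 0.0782]
tool_rot: [3.141, -0.002, 0.291]
force: [9.3, 0.7, -5.9]
grip_width: 0.0159
[ 9.08180204  0.71402283 -4.560825  ]
```

View pics/wrist13.png

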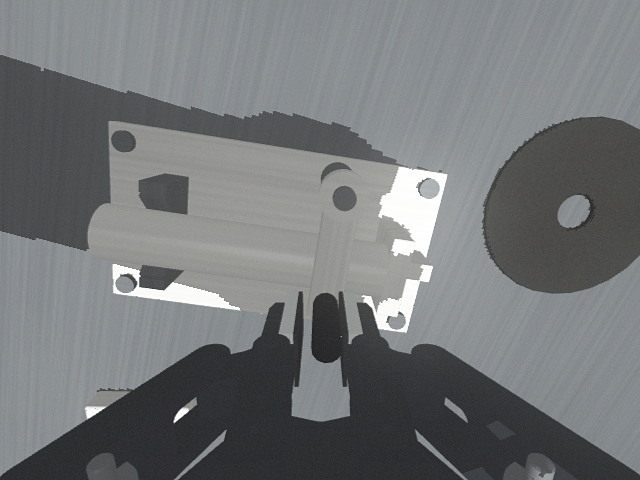

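The force rose to 9 N, so the arm is at its limit and lies across the tube. I back off, open and lift.

```bash
python3 -m pendant '[{"dx":1.5,"dy":0,"dz":0,"ax":0,"ay":0,"az":0,"claw":24},{"dx":1.5,"dy":0,"dz":0,"ax":0,"ay":0,"az":0,"claw":36},{"dx":1.5,"dy":0,"dz":0,"ax":0,"ay":0,"az":0,"claw":36},{"dx":1.5,"dy":0,"dz":-10,"ax":0,"ay":0,"az":0,"claw":36},{"dx":1.5,"dy":0,"dz":-40,"ax":0,"ay":0,"az":0,"claw":36},{"dx":1.5,"dy":0,"dz":-80,"ax":0,"ay":0,"az":0,"claw":36},{"dx":1.5,"dy":0,"dz":-120,"ax":0,"ay":0,"az":0,"claw":36},{"dx":1.5,"dy":-30,"dz":-150,"ax":0,"ay":0,"az":0,"claw":36},{"dx":1.5,"dy":-60,"dz":-160,"ax":0,"ay":0,"az":0,"claw":36},{"dx":1.5,"dy":-60,"dz":-160,"ax":0,"ay":0,"az":0,"claw":36}]' 20
python3 - <<'E'
from h import *
from workcell import observe,eyes
print(np.abs(observe()["qd"]).max())
for n in("wrist","side","top"):
    f=eyes.grab_frame(n);cv2.imwrite(f"pics/{n}14.png",f["image"]);np.savez(f"pics/{n}14.npz",**f)
f=load("pics/wrist14.npz")
s=load("pics/side14.npz");cv2.imwrite("pics/cside14.png",cv2.resize(s["image"][150:280,230:430],None,fx=4,fy=4,interpolation=cv2.INTER_CUBIC))
E
```

```text
clock: 16.82
position: [0.5888, 0.217, 0.2416]
tool_rot: [-3.138, -0.004, 0.296]
force: [-0.4, 1.7, -0.5]
grip_width: 0.0362
0.08607022235320325
```

View pics/wrist14.png

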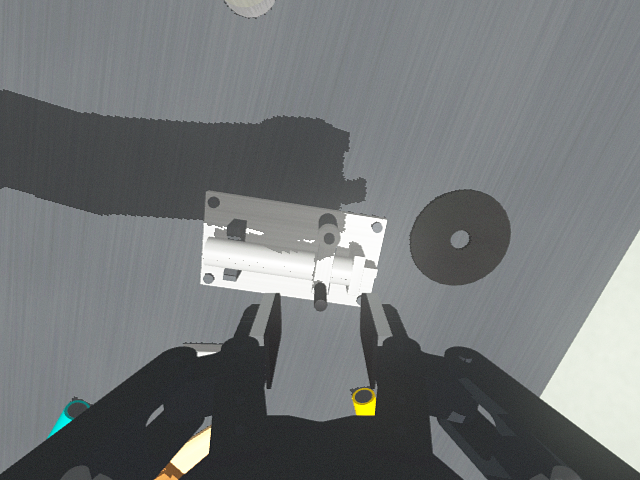

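View pics/cside14.png

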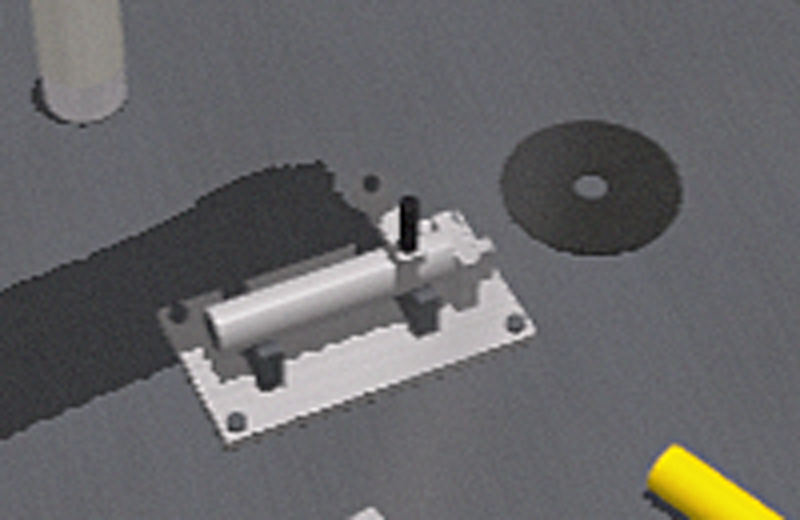

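View pics/side14.png

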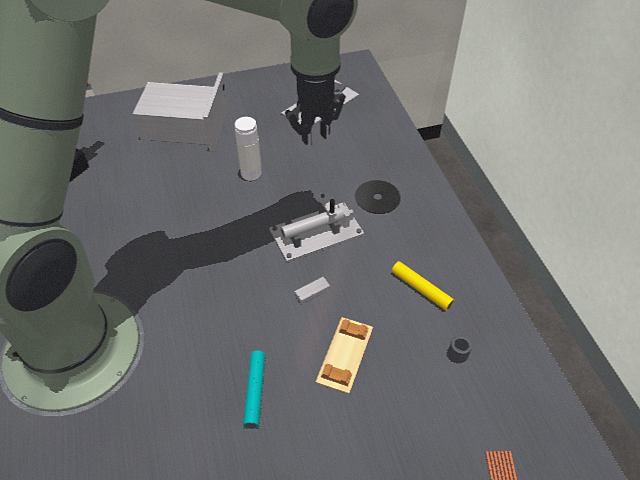

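The tube lies in both V-supports with the keeper across and the bystanders in place. I measure the tube's free end, the stop gap and the pin.

```bash
python3 -m pendant '[{"dx":0,"dy":0,"dz":0,"ax":0,"ay":0,"az":0,"claw":36},{"dx":0,"dy":0,"dz":0,"ax":0,"ay":0,"az":0,"claw":36},{"dx":0,"dy":0,"dz":0,"ax":0,"ay":0,"az":0,"claw":36}]' 20
python3 - <<'E'
from h import *
from workcell import observe,eyes
f=eyes.grab_frame("wrist");np.savez("pics/wrist15.npz",**f)
cv2.imwrite("pics/cw15.png",cv2.resize(f["image"][185:315,195:395],None,fx=4,fy=4,interpolation=cv2.INTER_CUBIC))
E
```

```text
clock: 17.22
position: [0.5898, 0.2095, 0.2376]
tool_rot: [3.141, 0.001, 0.289]
force: [-0.2, -0.0, -0.6]
grip_width: 0.0358
```

View pics/cw15.png

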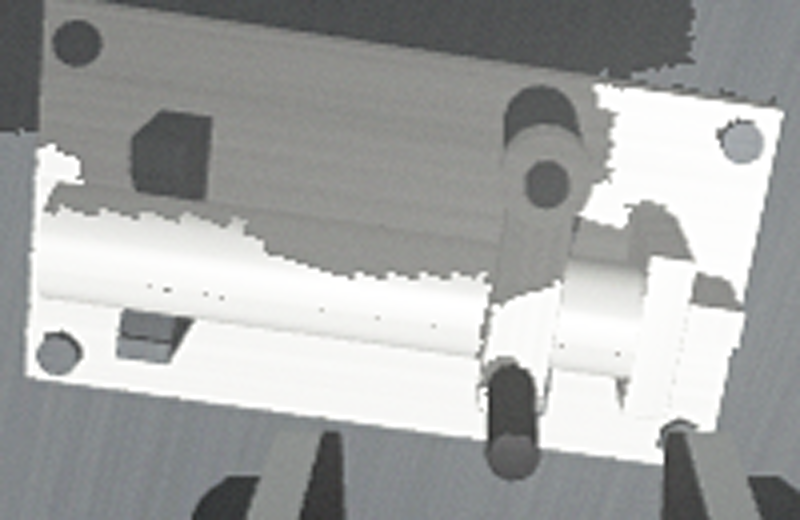

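Run:
```python
from h import *
f=load("pics/wrist15.npz")
A=lambda q:(np.array(q)+.5)/4-.5+[195,185]
on=lambda q,z:onz(f,A(q),z/1000)[:2]*1000
th,t,R,res=fit2([(-80.2,45),(-80.2,-45),(100,45)],[on((78,43),10),on((59,353),10),on((742,142),10)])
print("fixture",np.degrees(th),t,res.round(1).tolist())
F=lambda w:((w-t)@R).round(1)
piv=F(on((548,183),71));pin=F(on((514,457),108));v=pin-piv
print("piv",piv,"pin",pin,"keeper rad",np.arctan2(v[1],v[0])+np.pi/2, np.hypot(*v))
print("keeper rad w. nominal pivot",np.arctan2(pin[1]-42,pin[0]-45)+np.pi/2)
w=load("pics/wrist10.npz");O=np.array([563.1,156.]);a=np.radians(7.87);Rf=np.array([[np.cos(a),-np.sin(a)],[np.sin(a),np.cos(a)]])
print("free end",((onz(w,(320.5,318.5),.055)[:2]*1000)-O)@Rf,"stop edge",((onz(w,(321,135.5),.052)[:2]*1000)-O)@Rf)
im=w["image"];cv2.imwrite("pics/cw10.png",cv2.resize(im[105:335,240:400],None,fx=2.5,fy=2.5,interpolation=cv2.INTER_CUBIC))
```

```text
fixture 7.879975774433017 [563.2741318  155.62494091] [[0.1, -0.1], [0.2, 0.3], [-0.3, -0.2]]
piv [45.3 42.3] pin [45.1 -9.3] keeper rad -0.0038759495826869994 51.6003875954435
keeper rad w. nominal pivot 0.0019493152697653837
free end [-75.42629637   0.09024534] stop edge [75.3028365  -0.23902483]
```

View pics/cw10.png

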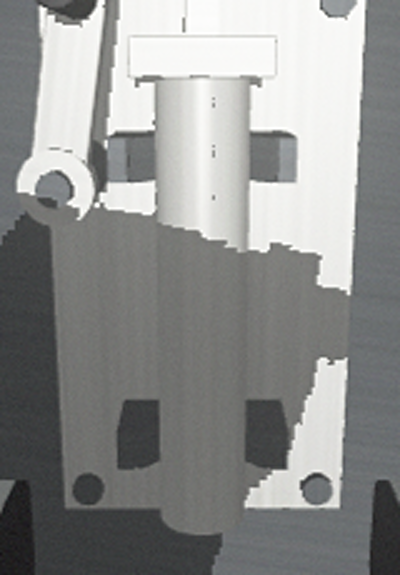

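The free end measures at x = -75.4 mm (home is -75), y 0.1 mm and the keeper at 0.00 rad. The fingers are clear, so I hand in.

Run:
```python
from workcell import observe, job_done
s=observe();print(s["clock"],s["force"],abs(s["qd"]).max());print(job_done())
```

```text
17.2667 [-0.06489266 -0.50020469 -0.31501266] 0.003064119627198496
the job is handed in; nothing more can be done
None
```

The tube is in both V-supports with its end against the back stop and the keeper arm is fully across over it. I handed the job in at 17.3 s of the 72 s, with the gripper lifted clear. `job_done()` reports no verdict.

**How it went:** I took the grey tube from its cradle and laid it in the V-supports. The first push stopped about 5 mm short at roughly 30 N, because I was pressing down and the tube dragged. I lifted it 3 mm, advanced it to the stop (about 8 N), set it down and let go. I then caged the keeper pin between the fingers and swung the arm to its limit, where the force rose to 9 N.

**Last checks:**
- **Tube:** its free end measured at fixture x = -75.4 mm (home is -75) and y about 0.1 mm. I took this after releasing the tube but before swinging the keeper. The later pictures still show it in both V-supports and against the stop, but I did not measure it again.
- **Keeper:** about 0.00 rad, from the pin's position.
- **Bystanders:** all four look unmoved in the final side picture; I judged this by eye.
- **Disagreement between views:** the first top-view estimate of the fixture was about 3 mm off the wrist view. I used the wrist views, which agreed with each other to about 1 mm.

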